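# Drift a sawn tube out of the tube-cutting jig

## Robot

A 6-joint arm with a two-finger parallel gripper is mounted at the origin on the work surface. World frame = base frame: x ahead of the robot, y to its left, z up, the work surface at z = 0. Lengths are in m, angles in rad, forces in N, time in s.
With the tool pointing down it reaches from about 0.35 to 0.975 m from the base axis. Payload 4.9 kg.
Tool frame: the origin (TCP) lies at the very end of the fingers, on their centre line; the grasp point (between the pads) lies 19 mm behind it; y points along the fingers, z is the direction in which the jaws open and shut, and the axes are right-handed (so a half turn about y gives the same grasp; the last joint's range is limited). The gripper opens to 85 mm and grips with 20 to 120 N. Pads are 22 mm wide; open, the fingers measure 114 mm over their backs; the gripper's body (76 mm by 85 mm) begins 54 mm behind the grasp point. The pads swing forward as they close: fully open they stand 13 mm farther back than shut.
Start: joints at [-1.426, 0.053, 1.613, -0, 1.476, -0.119], TCP at [0.163, -0.603, 0.231] pointing down, gripper open.
Joint ranges: [-3.01, 3.01], [-1.01, 2.22], [0.06, 2.58], [-1.02, 4.17], [0.09, 2.62], [-3.14, 3.14]. Speed limits (rad/s): [2.57, 2.57, 3.14, 3.14, 3.14, 3.14].

## Interface

Orientations are given as a rotation vector (axis times angle).
In Python, from station import monitor, viewer, ticket gives the robot as it stands.
- The arm moves only by the tool servo_tool, never from a script. Its argument "commands" is one flat list of numbers, 7 for each row, row after row: the turn, a rotation vector about the tool's x, y, z in rad, then the shift along the tool's x, y, z in cm, then the opening, from 0 (shut) to 1 (fully open). In form: [rx, ry, rz, dx, dy, dz, claw, rx, ry, rz, dx, dy, dz, claw, ...]. A call has 1 to 20 rows; each row shifts and turns the pose as measured when the row begins, along the tool's axes as they then stand; what a row does not reach is not made up. A row lasts 1/10 s, in which the tool goes at most 50 mm and 8.59 degrees, less where a joint would pass 70% of its speed; a pose out of reach is approached as far as the arm can. A call is refused whole if a number of a shift passes 5 or a number of a turn 0.15, either way. A call with a gripper value outside its range is refused whole. The fingers move at their own pace and stop on an object; "grip_force" is the grip in N (left out, the last holds). Time passes only in rows, so rows that do not move let the fingers close. It gives the time, the measured TCP pose, the force and the opening at its end, in the units of the state.
- monitor.get_obs(): the state, without advancing time (a new reading comes with each control period).
- viewer.get_image(name): name is "side" or "top"; returns a dict with "frame" (384x512x3 uint8, red, green, blue), "depth" (384x512 float32, m along the optical axis (not along the pixel's ray), 0 where there is no reading), "camera_matrix" (3x3 intrinsics, pixels), "cam_to_world" (4x4, takes a point from camera to world coordinates). Camera axes: x right, y down, z forward; pixel columns grow to the right and rows downward; lengths in m; the calibration is good to about 2 mm. A picture is of the moment at which its call begins.
- ticket.finish_job(): hands the job in, once; it reports no verdict.
The state is a dict: "t": time; "q": joint angles; "dq": joint speeds; "effort": joint torques, N m; "tool_pos": TCP position; "tool_rot": TCP orientation; "contact_force": force on the tool from outside, world axes, zero at the start; "wrist_torque": the same for the moment, N m; "opening": finger opening in m.
Only numpy, scipy, OpenCV 4.12 (cv2) and the standard library are available. Lean on these libraries where they do the work, as an engineer would, in place of code of your own. Each camera call takes 0.05 s, during which the arm holds its last target.

## Task

A sawn length of copper tube is still clamped in the bore of the steel tube-cutting jig. Swing the clamp lever up and right over until it stands open, then take the steel drift that fits the bore, not the thin or the thick one, and push the tube out through the far end, under the lever's hinge, so that it drops into the open tin. Draw the drift out again, lay it back on the dark soldering board and leave the clamp open, without knocking over or shifting the other things on the bench.

Things in the scene. Friction and masses are not known exactly. Their poses are not given: they have to be found in the camera images.
- jig: tube-cutting jig screwed to the bench, bare steel; foot 90 x 64 x 8 mm, block 44 (x) x 64 (y) x 54 mm on it, top of the block 62 mm over the bench. Origin at the centre of the foot's underside, on the bench. The bore, 14 mm in diameter, runs right through along the jig's y axis at x = 0, 45 mm over the bench: entry at y = -32 mm, exit at y = +32 mm. A window 14 mm wide in the top, from y = -12 to +12 mm, lies open to the bore. Position and yaw vary
- bore_in (a point): centre of the bore's entry mouth (on the side under the lever's grip)
- bore_out (a point): centre of the bore's exit mouth (on the side of the lever's hinge and the tin); bore_in to bore_out is the direction of pushing
- clamp_lever (a joint): angle of the clamp lever, rad: 0 = shut, lying level over the block with its brass pad down the window on the tube; about 1.57 = upright; stop at 2.0, leaning over towards the exit end. Stiff: it takes about 4 N at the grip and stays where it is left. Shut, its grip overhangs the entry mouth
- lever_hinge (a point): middle of the lever's hinge pin, which is level and square to the bore: jig frame (0, 26, 71) mm
- lever_grip (a point): grip point of the lever, 88 mm from the hinge, on the middle of its black plastic grip, which is 16 mm wide, 13 mm thick and 50 mm long (from 59 to 109 mm from the hinge); it moves with the lever. Shut: jig frame (0, -62, 71) mm
- tube: the sawn copper tube, outside 12 mm, hole 7 mm, 36 mm long, inside the bore and about midway, clamped by the pad; it shows in the window. Origin on its underside at half length, y along the tube
- tin: open shallow tin 62 (x) x 95 (y) x 22 mm, walls and floor 2 mm, loose, standing on the bench 3 to 11 mm beyond the exit face, its length along the bore, with its lid lying open beside it at +x (10 mm high). Origin at the centre of the underside of the tin itself; the exit's bottom edge is 38 mm over the bench
- board: dark soldering board fixed on the bench, 240 (x) x 210 (y) x 12 mm, origin at the centre of its underside; the three drifts lie on it, about 70 mm apart side by side in shuffled order, so their handles leave about 50 mm between them. Position and yaw vary
- drift: the drift that fits: steel, octagonal handle 16 mm across flats and 80 mm long, round shank 10 mm in diameter and 95 mm long with a slightly tapered flat nose. It lies on a flat of the handle with its nose towards the jig's side. x runs along it to the nose; origin on its underside below its balance point: handle from x = -65 to +15 mm, shank from +15 to +110 mm; its axis is 8 mm above the origin. 0.13 to 0.27 kg
- drift_tip (a point): centre of the drift's nose, 110 mm ahead of its origin, on its axis
- thin_drift: thin drift: handle 12 mm across flats, shank 5 mm (it would slip into the tube's hole); same lengths and frame, leave alone
- thick_drift: thick drift: handle 22 mm across flats, shank 18 mm (too big for the bore); same lengths and frame, leave alone
- flux_bottle: bystander: small white bottle with red flux, 38 mm in diameter, 110 mm high, origin under its centre
- spare_bottle: bystander: small white bottle, 38 mm in diameter, 110 mm high, origin under its centre
- third_hand: bystander: third-hand clamp, black iron base 70 x 70 x 18 mm, its arm rises to 150 mm and leans to its +y; origin under the base's centre
- solder_tin: bystander: shut tin 52 x 36 x 18 mm lying between the board and the jig, origin under its centre
- pliers: bystander: blue-handled pliers lying flat, 130 x 60 x 12 mm, origin under the pivot
- tweezers: bystander: steel tweezers lying flat, 155 x 26 x 7 mm, origin under the middle
Things that resemble listed ones, but are neither listed nor needed, are in the scene too. What is meant by the jig is not pink, and is the larger of those in its own colour.

How it is judged:
On the way, in this order (a step that is already met when the one before it is completed fails the run):
1. the clamp lever is swung open, upright or beyond (value of joint clamp_lever above 1.4 rad), for 0.2 s.
2. the drift is through the bore and has pushed the tube out at the far end (x of drift_tip in the frame of jig between -0.008 and 0.008 m and z of drift_tip in the frame of jig between 0.037 and 0.053 m and y of drift_tip in the frame of jig above 0.012 m and y of tube in the frame of jig above 0.034 m), for 0.1 s.
At the end, for the whole second after the job is handed in: The tube lies at rest in the tin (its origin inside the tin's outline and less than 24 mm above its underside), the tin level; the drift lies at rest on the soldering board (its origin inside the board's outline, within 8 mm of its top); the clamp lever stands open at 1.4 rad or more (x of tube in the frame of tin between -0.031 and 0.031 m and y of tube in the frame of tin between -0.0475 and 0.0475 m and z of tube in the frame of tin below 0.024 m and linear speed of each of tube, drift below 0.03 m/s and value of joint clamp_lever above 1.4 rad and angle between tin's own z axis and vertical below 0.1 rad and x of drift in the frame of board between -0.12 and 0.12 m and y of drift in the frame of board between -0.105 and 0.105 m and z of drift in the frame of board between 0.006 and 0.02 m); the robot touches nothing.
It fails at once if the tube is forced more than 12 mm along the bore while the clamp lever is still shut (value of joint clamp_lever below 0.5 rad and distance of tube from where it was at the start of the episode above 0.012 m).
It fails at once if the tin is shifted more than 40 mm (distance of tin from where it was at the start of the episode above 0.04 m).
It fails at once if the thin or the thick drift is shifted more than 25 mm or knocked over (distance of any of thin_drift, thick_drift from where it was at the start of the episode above 0.025 m).
It fails at once if a bottle or the third hand is shifted more than 25 mm or knocked over (distance of any of flux_bottle, spare_bottle, third_hand from where it was at the start of the episode above 0.025 m or angle between any of flux_bottle, spare_bottle, third_hand's own z axis and vertical above 0.6 rad).
It fails at once if the solder tin, pliers or tweezers are shifted more than 25 mm or knocked over (distance of any of solder_tin, pliers, tweezers from where it was at the start of the episode above 0.025 m or angle between any of solder_tin, pliers, tweezers's own z axis and vertical above 0.6 rad).
It also fails if it takes over 61 s, if anything falls off the work surface, if the arm or the gripper's body presses on something with over 40 N, if the wrist force passes 120 N, or if a joint passes its speed limit or range.

## Working session

There is one attempt and no reset: what is moved stays moved. The work goes in short steps, Python scripts to look and compute and a tool call to move; the robot and the scene stay as the last step left them, time stands still between calls to the robot, and variables do not carry over. Pictures are saved under pics/ and viewed, and the job is handed in when it is done.

Besides the shell and the picture viewer there is one more tool, called after ">>>" as name(argument=value, ...) on one line, values as JSON. servo_tool: Moves the arm, as the interface text tells. Its arguments: {"type":"object","properties":{"commands":{"type":"array","items":{"type":"number"}},"grip_force":{"type":"number"}},"required":["commands"]}

```bash
ls; mkdir -p pics; cat > h.py <<'E'
import numpy as np, cv2, pickle
from scipy.spatial.transform import Rotation as R
from station import monitor, viewer, ticket
def snap(n,fn):
    im=viewer.get_image(n); pickle.dump({k:np.array(v) for k,v in im.items()},open(f'{fn}.pkl','wb'))
    cv2.imwrite(f'pics/{fn}.png',im['frame'][:,:,::-1]); return im
def load(fn): return pickle.load(open(f'{fn}.pkl','rb'))
def px(im,u,v,z=None):
    K=im['camera_matrix'];T=im['cam_to_world']
    r=np.array([(u-K[0,2])/K[0,0],(v-K[1,2])/K[1,1],1.])
    if z is None: d=im['depth'][int(round(v)),int(round(u))]
    else: d=(z-T[2,3])/(T[:3,:3]@r)[2]
    return T[:3,:3]@(r*d)+T[:3,3]
def proj(im,p):
    T=im['cam_to_world'];K=im['camera_matrix'];c=T[:3,:3].T@(np.array(p)-T[:3,3]);c=K@c;return c[:2]/c[2]
def crop(im,u0,u1,v0,v1,s,fn):
    c=im['frame'][v0:v1,u0:u1,::-1]; cv2.imwrite(f'pics/{fn}.png',cv2.resize(c,None,fx=s,fy=s,interpolation=cv2.INTER_CUBIC))
E
python3 - <<'E'
from h import *
for n in('top','side'):
    im=snap(n,n+'0'); print(im['camera_matrix'],im['cam_to_world'])
print(monitor.get_obs())
E
```

```text
pics
[[437.75850127   0.         259.99849669]
 [  0.         437.75850127 197.10588524]
 [  0.           0.           1.        ]] [[ 0.02774842 -0.99520001  0.09384538  0.38889969]
 [-0.99958854 -0.02830738 -0.00463005  0.02467516]
 [ 0.00726434 -0.09367829 -0.99557602  1.21990039]
 [ 0.          0.          0.          1.        ]]
[[484.29019453   0.         247.65968061]
 [  0.         484.29019453 193.38959133]
 [  0.           0.           1.        ]] [[-0.80363378 -0.37074389  0.46553379 -0.17326618]
 [-0.59509162  0.50878911 -0.62209292  0.95499808]
 [-0.00622138 -0.77697015 -0.6295067   1.02589696]
 [ 0.          0.          0.          1.        ]]
{'t': 0.1, 'q': array([-1.42601075e+00,  5.33423441e-02,  1.61416479e+00, -1.53074131e-05,
        1.47597915e+00, -1.18969297e-01]), 'dq': array([ 9.76358858e-05, -1.18984514e-04, -2.19622959e-03,  1.38767782e-03,
       -9.64181561e-04,  1.66951062e-03]), 'effort': array([ 4.05279234e-04, -3.94906211e+01, -3.71361279e+01, -9.72126418e-05,
        3.89600420e-03, -2.27763587e-05]), 'tool_pos': array([ 0.16287525, -0.60282208,  0.23014918]), 'tool_rot': array([-0.27603435,  2.08262574, -2.07865201]), 'contact_force': array([0.06231602, 0.90381643, 0.39989712]), 'wrist_torque': array([-0.02544553,  0.03534238, -0.01226417]), 'opening': 0.08519599127415563}
```

View pics/top0.png

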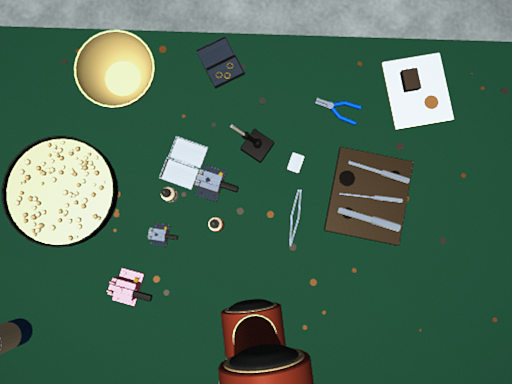

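View pics/side0.png

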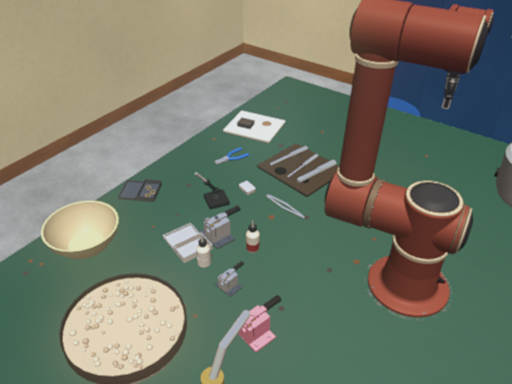

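Top picture: three jigs are visible: grey at (210,182), a smaller grey one at (158,235), and a pink one at (128,287). The larger grey one at (210,182), with the tin at (183,162), fits the description. The three drifts lie on the board at (370,195). I'll confirm with enlarged crops.

```bash
python3 - <<'E'
from h import *
im=load('top0'); crop(im,140,250,115,245,5,'c1'); crop(im,315,420,140,250,6,'c2')
s=load('side0'); crop(s,150,280,170,300,5,'c3')
E
```

```text
(no output)
```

View pics/c1.png

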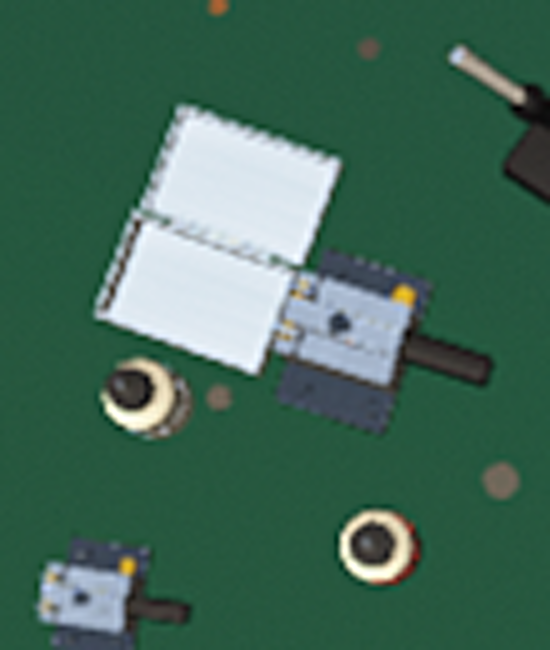

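View pics/c2.png

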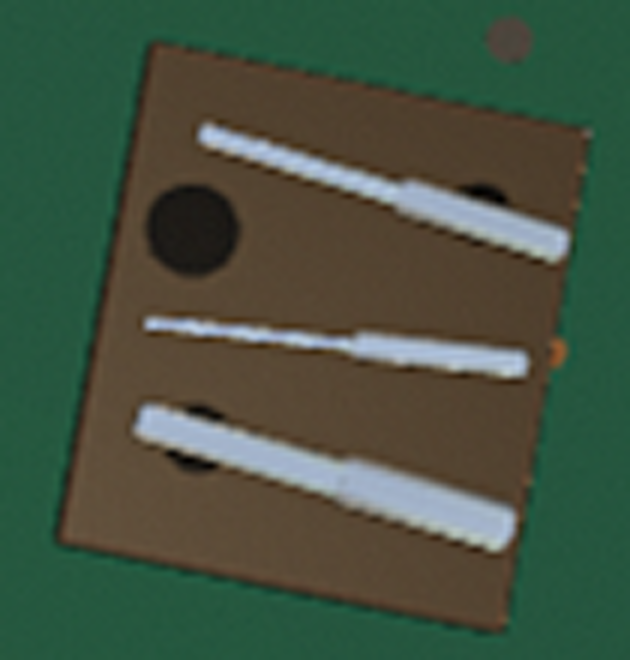

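View pics/c3.png

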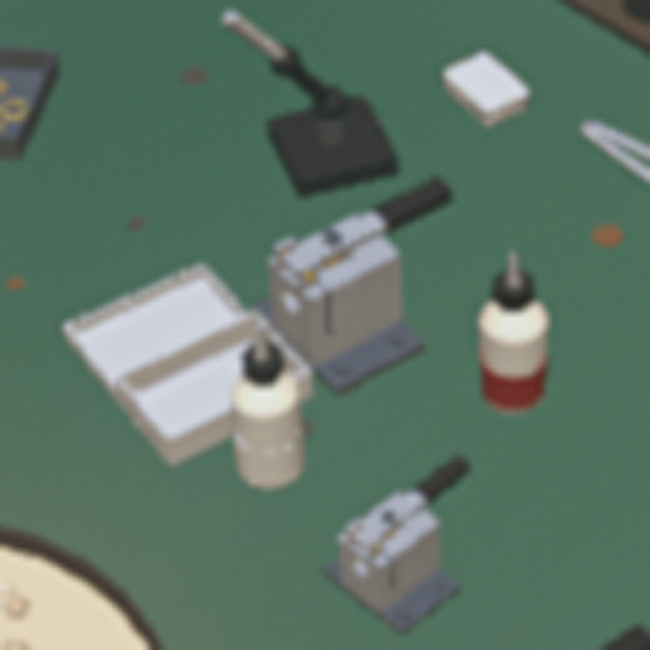

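Crops confirm it: the larger grey jig is at top pixel (210,182), with the grip to the right and the tin to the left. The fitting drift is the topmost of the three, nose at about (350,163) and handle end at (408,180). It is medium in thickness; the thin one is in the middle and the thick one is at the bottom.

```bash
python3 - <<'E'
from h import *
def cloud(im):
    K=im['camera_matrix'];T=im['cam_to_world'];d=im['depth']
    v,u=np.mgrid[:384,:512]
    P=np.stack([(u-K[0,2])/K[0,0]*d,(v-K[1,2])/K[1,1]*d,d],-1)
    return P@T[:3,:3].T+T[:3,3]
for n in('top0','side0'):
    im=load(n); P=cloud(im)
    c=px(load('top0'),211,183,0.062)
    m=(np.hypot(P[...,0]-c[0],P[...,1]-c[1])<0.13)
    print(n,c)
    for lo,hi in((.056,.067),(.067,.075),(.075,.09)):
        mm=m&(P[...,2]>lo)&(P[...,2]<hi); q=P[mm][:,:2]*1000
        if len(q)>5: print(lo,len(q),P[mm].mean(0),cv2.minAreaRect(q.astype(np.float32)))
# top image: look at drift heights
im=load('top0');P=cloud(im)
c=px(im,369,195,0.012);print('board',c)
m=(np.hypot(P[...,0]-c[0],P[...,1]-c[1])<0.17)
z=P[...,2]; mm=m&(z>.007)&(z<.016);print(len(P[mm]),np.median(z[mm]),cv2.minAreaRect((P[mm][:,:2]*1000).astype(np.float32)))
for n,u,v in(('nose',349.2,162.2),('neck',382.5,172),('hend',409,181)): print(n,px(im,u,v,.02)) 
for u,v in((395,176),(405,180),(360,166)): print(P[v-2:v+3,u,2])
for n,uv in dict(tr=(413,162),tl=(340.5,147.5),bl=(325.5,230.5),br=(399,245)).items(): print(n,px(im,*uv,.012))
E
```

```text
top0 [0.53204789 0.15075702 0.062     ]
0.056 358 [0.51112048 0.16875232 0.0624029 ] ((503.57562255859375, 176.55828857421875), (186.0119171142578, 132.69920349121094), 58.70390319824219)
0.067 124 [0.50792266 0.16847877 0.07167094] ((500.415771484375, 174.4093017578125), (165.1229248046875, 127.64314270019531), 60.63816452026367)
0.075 293 [0.50949752 0.15514504 0.08098456] ((502.544677734375, 182.8214111328125), (172.51585388183594, 126.09749603271484), 64.054443359375)
side0 [0.53204789 0.15075702 0.062     ]
0.056 221 [0.49273711 0.16991242 0.06136888] ((501.5963134765625, 174.7987060546875), (183.23289489746094, 138.13230895996094), 56.75019836425781)
0.067 153 [0.51313539 0.15894071 0.0713827 ] ((502.6098937988281, 177.36964416503906), (172.4604034423828, 125.4400863647461), 57.176353454589844)
0.075 183 [0.49003468 0.16490903 0.0809736 ] ((500.55364990234375, 184.38009643554688), (169.35595703125, 126.63398742675781), 64.23710632324219)
board [ 0.51724196 -0.2834548   0.012     ]
5091 0.012255675937069332 ((525.5717163085938, -288.9248046875), (270.8608093261719, 282.1642761230469), 87.39993286132812)
nose [ 0.60641653 -0.22592517  0.02      ]
neck [ 0.58158663 -0.31863325  0.02      ]
hend [ 0.55852662 -0.39218901  0.02      ]
[0.02376532 0.02794343 0.03207278 0.02870758 0.03047053]
[0.0277206  0.03045286 0.0298411  0.0237349  0.02533386]
[0.01292064 0.02604095 0.02615602 0.02569232 0.00861897]
tr [ 0.61362542 -0.40641669  0.012     ]
tl [ 0.6488965  -0.20280306  0.012     ]
bl [ 0.41552561 -0.16388043  0.012     ]
br [ 0.38140552 -0.36666838  0.012     ]
```

```bash
cat >> h.py <<'E'
def cloud(im):
    K=im['camera_matrix'];T=im['cam_to_world'];d=im['depth']
    v,u=np.mgrid[:384,:512]
    P=np.stack([(u-K[0,2])/K[0,0]*d,(v-K[1,2])/K[1,1]*d,d],-1)
    return P@T[:3,:3].T+T[:3,3]
def jp(j,p):
    x,y,a=j;p=np.atleast_2d(np.array(p,float))/1000
    c,s=np.cos(a),np.sin(a)
    return np.stack([x+c*p[:,0]-s*p[:,1],y+s*p[:,0]+c*p[:,1],p[:,2]],1)
def overlay(im,j,s,win,fn,extra=[]):
    u0,u1,v0,v1=win
    c=cv2.resize(np.ascontiguousarray(im['frame'][v0:v1,u0:u1,::-1]),None,fx=s,fy=s,interpolation=cv2.INTER_CUBIC)
    def box(x0,x1,y0,y1,z0,z1,col):
        for z in(z0,z1):
            q=jp(j,[(x0,y0,z),(x1,y0,z),(x1,y1,z),(x0,y1,z)])
            pts=np.array([((proj(im,p)+.5)-[u0,v0])*s-.5 for p in q])
            cv2.polylines(c,[np.round(pts).astype(np.int32)],True,col,1)
    box(-45,45,-32,32,0,8,(0,0,255));box(-22,22,-32,32,62,62,(0,255,255));box(-8,8,-83,-33,64.5,77.5,(255,0,255))
    cv2.imwrite(f'pics/{fn}.png',c)
E
python3 - <<'E'
from h import *
for n in('top0','side0'):
    im=load(n); P=cloud(im); c=px(load('top0'),211,183,0.062)
    m=(np.hypot(P[...,0]-c[0],P[...,1]-c[1])<0.055)
    for lo,hi in((.057,.066),(.003,.012)):
        mm=m&(P[...,2]>lo)&(P[...,2]<hi); q=P[mm][:,:2]*1000
        print(n,lo,len(q),P[mm].mean(0),cv2.minAreaRect(q.astype(np.float32)))
# grip: dark px
im=load('top0');P=cloud(im)
g=im['frame'].sum(2)<130; g[:,:219]=0;g[:,242:]=0;g[:180]=0;g[195:]=0
q=np.array([px(im,u,v,.0775)[:2] for v,u in zip(*np.where(g))])*1000
print(len(q),cv2.minAreaRect(q.astype(np.float32)))
print(np.median(P[g][:,2]))
j=(0.530,0.150,np.deg2rad(-14))
overlay(im,j,6,(150,245,130,220),'o1')
overlay(load('side0'),j,6,(160,250,190,265),'o2')
E
```

```text
top0 0.057 231 [0.5374422  0.15723134 0.06203177] ((538.373779296875, 159.44674682617188), (63.25443649291992, 44.12541580200195), 73.53543853759766)
top0 0.003 317 [0.52905637 0.1560003  0.00755689] ((533.8055419921875, 151.32211303710938), (101.30400848388672, 106.16620635986328), 1.9028544425964355)
side0 0.057 123 [0.5284762  0.1652278  0.06098711] ((534.4616088867188, 153.6059112548828), (84.51972961425781, 48.22793197631836), 72.93364715576172)
side0 0.003 171 [0.51232521 0.17230306 0.00715816] ((520.961669921875, 166.76202392578125), (96.90045166015625, 70.44772338867188), 48.022029876708984)
60 ((516.9273071289062, 103.53602600097656), (48.28373336791992, 32.52471160888672), 73.51817321777344)
0.0766307561391415
```

View pics/o1.png

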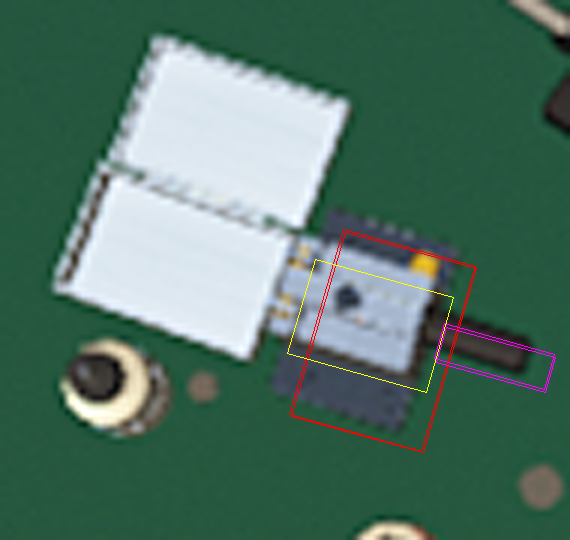

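```bash
python3 - <<'E'
from h import *
im=load('top0')
j=(0.5384,0.1594,np.deg2rad(-16.5))
overlay(im,j,8,(165,245,145,210),'o3')
overlay(load('side0'),j,8,(160,250,195,260),'o4')
E
```

```text
(no output)
```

View pics/o3.png

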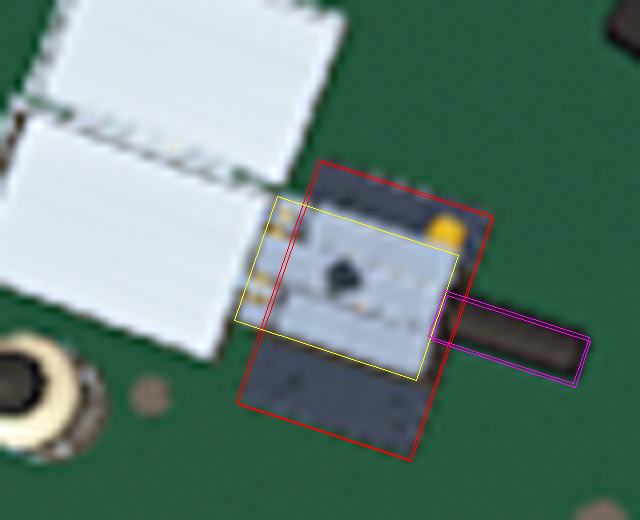

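View pics/o4.png

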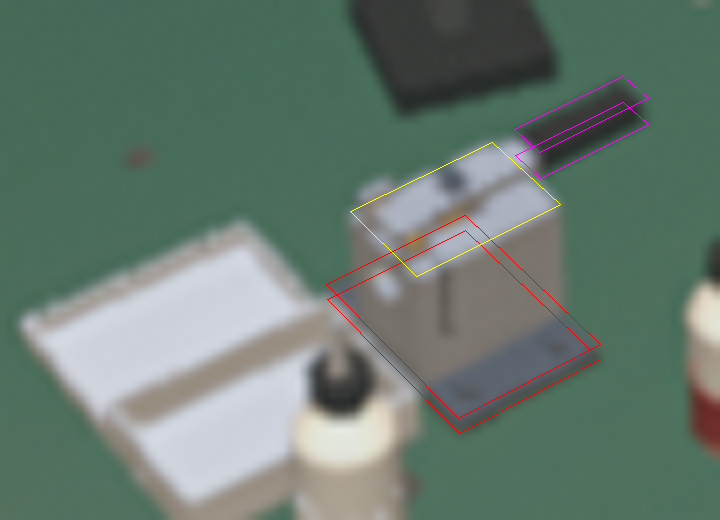

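```bash
python3 - <<'E'
from h import *
o=monitor.get_obs(); print(R.from_rotvec(o['tool_rot']).as_matrix().round(3))
im=load('top0');P=cloud(im)
j=(0.5384,0.1594,np.deg2rad(-16.5)); a=j[2]
def tj(p): d=np.array(p[:2])-j[:2]; return (np.array([[np.cos(a),np.sin(a)],[-np.sin(a),np.cos(a)]])@d*1000).round(0)
for n,u,v,z in(('flux',215,223.5,.11),('spare',166,192,.11),('3h base',257,145,.018),('3h armtip',231.5,126,.15),('solder',296,162,.018),('tweez top',298,190,.007),('tweez bot',291,246,.007),('plierstip',317,101,.01)):
    p=px(im,u,v,z); print(n,p.round(3),tj(p),P[int(v),int(u),2])
for n,p in dict(grip=(0,-62,71),hinge=(0,26,71),in_=(0,-32,45),out=(0,32,45)).items(): print(n,jp(j,p).round(4))
# drift axis: fit handle/shank pixels
m=(P[...,2]>.0175)&(P[...,2]<.04)
v,u=np.where(m); s=(u>345)&(u<412)&(v>157)&(v<185)
d=P[v[s],u[s]]; print(len(d)); r=cv2.minAreaRect((d[:,:2]*1000).astype(np.float32)); print(r)
# brightness based
f=im['frame'].astype(int); m=(f[...,2]>120); v,u=np.where(m); s=(u>345)&(u<412)&(v>155)&(v<187)
q=np.array([px(im,a_,b_,.022)[:2] for a_,b_ in zip(u[s],v[s])])*1000
print(len(q),cv2.minAreaRect(q.astype(np.float32)))
print(cv2.fitLine(q.astype(np.float32),cv2.DIST_L2,0,.01,.01).ravel())
E
```

```text
[[-0.965 -0.     0.261]
 [-0.261  0.002 -0.965]
 [-0.    -1.    -0.002]]
flux [0.423 0.131 0.11 ] [-102.  -59.] 0.0906131797828309
spare [0.5   0.259 0.11 ] [-65.  85.] 0.08715609789167322
3h base [0.648 0.031 0.018] [141. -92.] 0.05189588562878611
3h armtip [0.666 0.096 0.15 ] [140. -25.] 0.14695143098938734
solder [ 0.603 -0.078  0.018] [ 129. -210.] 0.016382646823694946
tweez top [ 0.526 -0.086  0.007] [  58. -239.] 0.004717301428752929
tweez bot [ 0.37  -0.07   0.007] [ -96. -268.] -0.0007734748181622564
plierstip [ 0.781 -0.135  0.01 ] [ 317. -213.] 0.0074973827095885515
grip [[0.5208 0.1    0.071 ]]
hinge [[0.5458 0.1843 0.071 ]]
in_ [[0.5293 0.1287 0.045 ]]
out [[0.5475 0.1901 0.045 ]]
315
((584.0380859375, -305.0374450683594), (72.3202896118164, 170.1207275390625), 1.6205387115478516)
280 ((583.6224975585938, -306.7723083496094), (176.87832641601562, 15.110116004943848), 73.72057342529297)
[ 2.7452809e-01  9.6157908e-01  5.8075366e+02 -3.1575058e+02]
```

>>> servo_tool(commands=[0,-0.146,0,0,0,0,1,0,-0.146,0,0,0,0,1,0,-0.146,0,0,0,0,1,0,-0.146,0,0,0,0,1,0,-0.146,0,0,0,0,1,0,-0.146,0,0,0,0,1,0,-0.143,0,0,0,0,1])

```text
t: 0.8
tool_pos: [0.1625, -0.6002, 0.2248]
tool_rot: [-1.071, 1.402, -1.386]
contact_force: [-0.1, -0.4, -0.1]
opening: 0.0856
```

```bash
cat >> h.py <<'E'
J=(0.5384,0.1594,np.deg2rad(-16.5))
def inj(p):
    a=J[2];d=np.array(p[:2])-J[:2];return np.array([np.cos(a)*d[0]+np.sin(a)*d[1],-np.sin(a)*d[0]+np.cos(a)*d[1],p[2]])*1000
def st():
    o=monitor.get_obs();M=R.from_rotvec(o['tool_rot']).as_matrix()
    ideal=np.array([[np.sin(J[2]),0,np.cos(J[2])],[-np.cos(J[2]),0,np.sin(J[2])],[0,-1,0]])
    print('t',o['t'],'tcp',o['tool_pos'].round(4),'jig',inj(o['tool_pos']).round(1),'F',o['contact_force'].round(1),'T',o['wrist_torque'].round(2),'open',round(o['opening'],4))
    print('q',np.round(o['q'],2),'turn needed (tool axes)',R.from_matrix(M.T@ideal).as_rotvec().round(4))
    return o,M
def need(pj):
    "shift in tool axes (cm) to bring TCP to jig-frame mm point"
    o,M=st();w=jp(J,pj)[0];print('shift cm',(M.T@(w-o['tool_pos'])*100).round(2))
E
python3 -c "
from h import *
need((0,-62,150))"
```

```text
t 0.8 tcp [ 0.1625 -0.6002  0.2248] jig [-144.7 -835.1  224.8] F [-0.1 -0.4 -0.1] T [ 0.01  0.06 -0.01] open 0.0856
q [-1.43  0.06  1.62  0.    1.48 -1.17] turn needed (tool axes) [ 0.0043  0.0319 -0.0098]
shift cm [-76.73   8.16  16.96]
```

>>> servo_tool(commands=[0,0.01,0,-4.4,0,1,1,0,0.01,0,-4.4,0,1,1,0,0.01,0,-4.4,0,1,1,0,0,0,-4.4,0,1,1,0,0,0,-4.4,0,1,1,0,0,0,-4.4,0,1,1,0,0,0,-4.4,0,1,1,0,0,0,-4.4,0,1,1,0,0,0,-4.4,0,1,1,0,0,0,-4.4,0,1,1,0,0,0,-4.4,0,1,1,0,0,0,-4.4,0,1,1,0,0,0,-4.4,0,1,1,0,0,0,-4.4,0,1,0.6,0,0,0,-4.4,0,1,0.6,0,0,0,0,0,0,0.6])

```text
t: 2.4
tool_pos: [0.4979, 0.0176, 0.2245]
tool_rot: [-1.049, 1.433, -1.402]
contact_force: [0.1, -0.0, -1.4]
opening: 0.0511
```

```bash
python3 -c "
from h import *
need((0,-62,150))"
```

```text
t 2.4 tcp [0.4979 0.0176 0.2245] jig [   1.5 -147.5  224.5] F [ 0.1 -0.  -1.4] T [-0.02 -0.03  0.01] open 0.0511
q [-0.12 -0.25  1.91  0.02  1.49  0.16] turn needed (tool axes) [ 0.0091 -0.0016 -0.0174]
shift cm [-8.42  7.6  -0.09]
```

>>> servo_tool(commands=[0.009,0,-0.017,-4.2,0,0,0.6,0,0,0,-4.2,3.5,0,0.6,0,0,0,0,4,0,0.6,0,0,0,0,0,0,0.6])

```text
t: 2.8
tool_pos: [0.5222, 0.0971, 0.1511]
tool_rot: [-1.058, 1.417, -1.422]
contact_force: [-0.9, 1.1, 0.3]
opening: 0.0511
```

```bash
python3 -c "
from h import *
need((0,-62,52)); im=snap('top','t1'); crop(im,170,290,120,230,6,'t1c');im=snap('side','s1'); crop(im,170,300,120,260,5,'s1c')"
```

```text
t 2.8 tcp [0.5222 0.0971 0.1511] jig [  2.2 -64.4 151.1] F [-0.9  1.1  0.3] T [ 0.04  0.02 -0.  ] open 0.0511
q [ 0.04 -0.11  1.91 -0.    1.34  0.34] turn needed (tool axes) [-0.002  -0.0018  0.0017]
shift cm [-0.25  9.91 -0.24]
```

View pics/s1c.png

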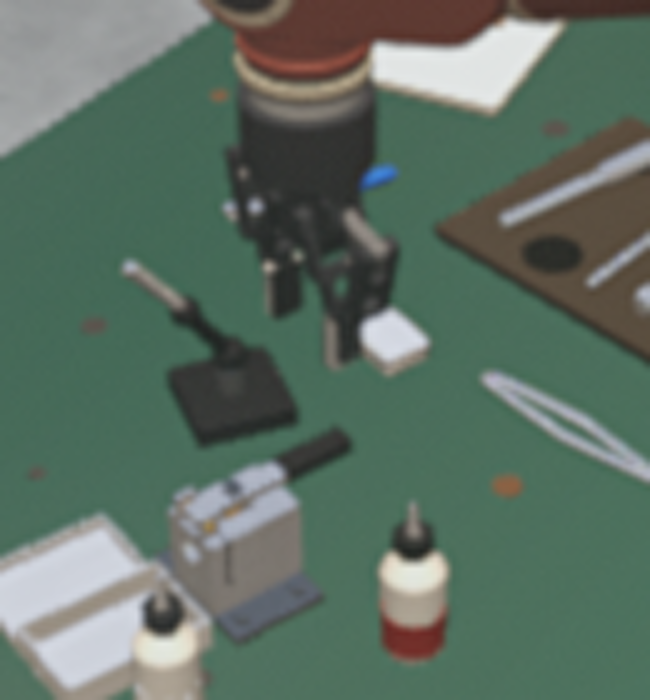

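The gripper hangs over the grip with the jaws straddling it; in the side crop the fingers are at about (285,300) and (345,350) and the grip at (320,450). I'll descend and close softly.

>>> servo_tool(commands=[0,0,0,-0.2,4,-0.2,0.6,0,0,0,-0.1,4,-0.1,0.6,0,0,0,0,2.0,0,0.6,0,0,0,0,0,0,0.6], grip_force=25)

```text
t: 3.3
tool_pos: [0.534, 0.0964, 0.0676]
tool_rot: [-1.027, 1.401, -1.437]
contact_force: [-0.3, -0.7, -0.5]
opening: 0.0508
```

```bash
python3 -c "
from h import *
need((0,-62,52)); im=snap('top','t2'); crop(im,170,290,120,230,6,'t2c')"
```

```text
t 3.3 tcp [0.534  0.0964 0.0676] jig [ 13.7 -61.6  67.6] F [-0.3 -0.7 -0.5] T [-0.06  0.    0.  ] open 0.0508
q [ 0.04 -0.    1.96 -0.    1.15  0.34] turn needed (tool axes) [-0.0312 -0.0094 -0.0078]
shift cm [ 0.06  1.52 -1.41]
```

>>> servo_tool(commands=[0,0,0,0,0,0,0.1,0,0,0,0,0,0,0,0,0,0,0,0,0,0,0,0,0,0,0,0,0], grip_force=25)

```text
t: 3.75
tool_pos: [0.5214, 0.1008, 0.0742]
tool_rot: [-1.049, 1.435, -1.416]
contact_force: [3.7, -1.0, -5.4]
opening: 0.0149
```

```bash
python3 -c "
from h import *
need((0,-62,52))"
```

```text
t 3.75 tcp [0.5214 0.1008 0.0742] jig [  0.3 -61.   74.2] F [ 3.7 -1.  -5.4] T [-0.33 -0.8   0.14] open 0.0149
q [ 0.05 -0.02  1.96  0.01  1.2   0.34] turn needed (tool axes) [ 0.007  -0.0111 -0.009 ]
shift cm [ 0.12  2.22 -0.01]
```

>>> servo_tool(commands=[0,0,0,0,0,0,0.5,0,0,0,0,0,0,0.5,0,0,0,0,0,0,0.5])

```text
t: 4.05
tool_pos: [0.5259, 0.1003, 0.0807]
tool_rot: [-1.039, 1.428, -1.42]
contact_force: [-0.1, 0.6, 0.3]
opening: 0.0424
```

```bash
python3 -c "
from h import *
need((0,-62,52))"
```

```text
t 4.05 tcp [0.5259 0.1003 0.0807] jig [  4.8 -60.2  80.7] F [-0.1  0.6  0.3] T [ 0.03  0.03 -0.  ] open 0.0424
q [ 0.04 -0.02  1.95  0.01  1.2   0.34] turn needed (tool axes) [-0.0039 -0.0121 -0.0124]
shift cm [ 0.22  2.87 -0.49]
```

>>> servo_tool(commands=[0,-0.006,-0.006,0.1,1,-0.25,0.5,0,-0.006,-0.006,0.1,1,-0.2,0.5,0,0,0,0,0.8,0,0.5,0,0,0,0,0.1,0,0.5])

```text
t: 4.45
tool_pos: [0.5224, 0.0993, 0.0509]
tool_rot: [-1.054, 1.412, -1.422]
contact_force: [-0.3, 0.1, -0.8]
opening: 0.0428
```

```bash
python3 -c "
from h import *
need((0,-62,52))"
```

```text
t 4.45 tcp [0.5224 0.0993 0.0509] jig [  1.7 -62.1  50.9] F [-0.3  0.1 -0.8] T [ 0.04  0.06 -0.06] open 0.0428
q [ 0.05  0.01  1.97 -0.    1.15  0.34] turn needed (tool axes) [-0.0069 -0.     -0.0002]
shift cm [-0.01 -0.11 -0.17]
```

>>> servo_tool(commands=[0,0,0,0,0,-0.1,0.1,0,0,0,0,0,0,0,0,0,0,0,0,0,0,0,0,0,0,0,0,0], grip_force=30)

```text
t: 4.85
tool_pos: [0.5212, 0.0994, 0.0497]
tool_rot: [-1.056, 1.412, -1.422]
contact_force: [0.7, -0.5, -1.7]
opening: 0.0154
```

```bash
python3 -c "
from h import *
need((0,-62,52))"
```

```text
t 4.85 tcp [0.5212 0.0994 0.0497] jig [  0.6 -62.4  49.7] F [ 0.7 -0.5 -1.7] T [0.01 0.04 0.13] open 0.0154
q [ 0.05  0.01  1.98 -0.    1.15  0.34] turn needed (tool axes) [-0.0065  0.0009  0.0008]
shift cm [-0.04 -0.23 -0.06]
```

>>> servo_tool(commands=[0,0,0,-0.05,-0.9,0,0,0,0,0,-0.15,-0.9,0,0,0,0,0,-0.2,-0.85,0,0,0,0,0,-0.3,-0.85,0,0])

```text
t: 5.25
tool_pos: [0.5229, 0.1054, 0.0831]
tool_rot: [-1.057, 1.409, -1.424]
contact_force: [5.1, 0.0, -8.3]
opening: 0.0158
```

```bash
cat >>h.py <<'E'
def arc(ths,dz=19,r=88):
    o,M=st(); p=inj(o['tool_pos']); g=p+[0,0,dz]
    th=np.arctan2(g[2]-71,26-g[1]); print('th',th,'r',np.hypot(g[2]-71,26-g[1]))
    cur=p
    for t in ths:
        n=np.array([p[0],26-r*np.cos(t),71+r*np.sin(t)-dz]); d=jp(J,n)[0]-jp(J,cur)[0]; print(t,(M.T@d*100).round(2)); cur=n
E
python3 -c "
from h import *
arc((.6,.8,1.,1.2,1.4,1.6,1.8))"
```

```text
t 5.25 tcp [0.5229 0.1054 0.0831] jig [  0.5 -56.1  83.1] F [ 5.1  0.  -8.3] T [-0.21 -0.6   0.19] open 0.0158
q [ 0.06 -0.03  1.95 -0.01  1.21  0.35] turn needed (tool axes) [-0.0085  0.0014  0.0025]
th 0.3620217612835174 r 87.82103160498852
0.6 [-0.95 -1.86  0.02]
0.8 [-1.13 -1.35  0.01]
1.0 [-1.37 -1.1   0.01]
1.2 [-1.56 -0.8   0.01]
1.4 [-1.69 -0.47  0.01]
1.6 [-1.75 -0.13  0.  ]
1.8 [-1.74  0.22  0.  ]
```

Tracking the arc well; on with it.

>>> servo_tool(commands=[0,0,0,-0.45,-0.95,0,0,0,0,0,-0.5,-0.9,0,0,0,0,0,-0.55,-0.7,0,0,0,0,0,-0.6,-0.65,0,0,0,0,0,-0.7,-0.6,0,0,0,0,0,-0.7,-0.5,0,0])

```text
t: 5.85
tool_pos: [0.5318, 0.1362, 0.1246]
tool_rot: [-1.065, 1.402, -1.431]
contact_force: [6.1, -4.6, -8.2]
opening: 0.0152
```

```bash
python3 -c "
from h import *
arc((.8,1.,1.2,1.4,1.6,1.8))"
```

```text
t 5.85 tcp [0.5318 0.1362 0.1246] jig [  0.2 -24.2 124.6] F [ 6.1 -4.6 -8.2] T [-0.81 -0.28  0.28] open 0.0152
q [ 0.12 -0.04  1.89 -0.02  1.29  0.41] turn needed (tool axes) [-0.0109  0.0038  0.0131]
th 0.9658732384792676 r 88.20879469005162
0.8 [ 1.1   0.96 -0.01]
1.0 [-1.36 -1.11  0.02]
1.2 [-1.56 -0.82  0.01]
1.4 [-1.69 -0.49  0.01]
1.6 [-1.75 -0.15  0.01]
1.8 [-1.75  0.2   0.  ]
```

>>> servo_tool(commands=[0,0,0.005,-0.8,-0.5,0,0,0,0,0.005,-0.85,-0.45,0,0,0,0,0,-0.9,-0.35,0,0,0,0,0,-0.9,-0.25,0,0,0,0,0,-0.95,-0.15,0,0,0,0,0,-0.95,-0.05,0,0,0,0,0,-0.95,0,0,0])

```text
t: 6.55
tool_pos: [0.5459, 0.1848, 0.1403]
tool_rot: [-1.09, 1.396, -1.448]
contact_force: [-0.1, -6.6, -1.2]
opening: 0.0152
```

```bash
python3 -c "
from h import *
arc((1.4,1.6,1.8))"
```

```text
t 6.55 tcp [0.5459 0.1848 0.1403] jig [ -0.   26.5 140.3] F [-0.1 -6.6 -1.2] T [-1.28  0.42  0.09] open 0.0152
q [ 0.22  0.02  1.8  -0.04  1.33  0.51] turn needed (tool axes) [-0.0067  0.0032  0.0394]
th 1.5761886827822043 r 88.28555718264583
1.4 [ 1.54  0.22 -0.01]
1.6 [-1.75 -0.19  0.01]
1.8 [-1.75  0.16  0.  ]
```

>>> servo_tool(commands=[0,0,0.01,-0.9,0.05,0,0,0,0,0.01,-0.9,0.1,0,0,0,0,0.01,-0.5,0.1,0,0,0,0,0,0,0,0,0.4,0,0,0,0,0,0,0.5,0,0,0,0,0,0,0.5])

```text
t: 7.15
tool_pos: [0.5507, 0.2027, 0.1409]
tool_rot: [-1.077, 1.406, -1.435]
contact_force: [-1.3, -0.2, 0.5]
opening: 0.0426
```

```bash
python3 -c "
from h import *
arc((1.6,)); im=snap('side','s2'); crop(im,170,300,120,260,5,'s2c')"
```

```text
t 7.15 tcp [0.5507 0.2027 0.1409] jig [ -0.5  45.  140.9] F [-1.3 -0.2  0.5] T [-0.01 -0.03 -0.02] open 0.0426
q [ 0.24  0.04  1.78 -0.02  1.33  0.53] turn needed (tool axes) [-0.0037  0.0018  0.0231]
th 1.7813315768826214 r 90.91067402802463
1.6 [ 1.64  0.13 -0.  ]
```

View pics/s2c.png

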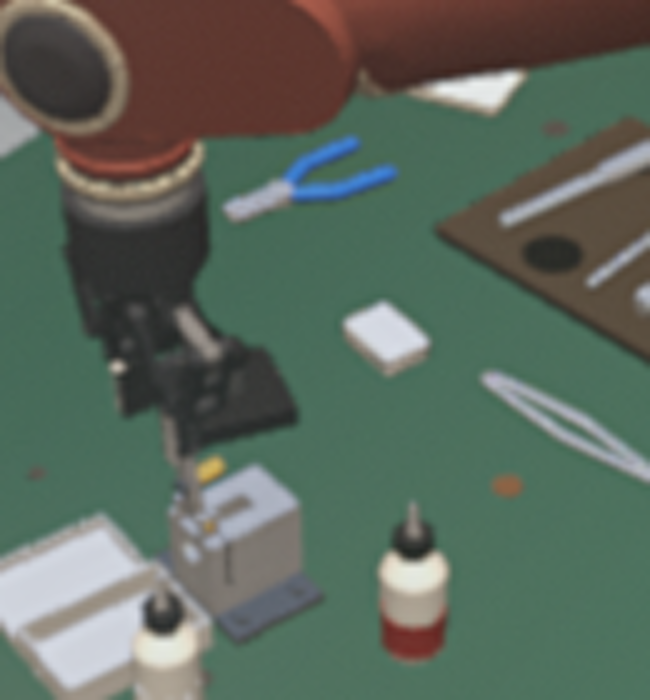

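>>> servo_tool(commands=[0,0,0.01,0,-1.2,0,0.5,0,0,0.01,0,-1.5,0,0.5,0,0,0,0,-1.5,0,0.5,0,0,0,0,-2,0,0.5,0,0,0,0,-2.5,0,0.5,0,0,0,0,-2.5,0,0.5])

```text
t: 7.8
tool_pos: [0.5491, 0.2032, 0.26]
tool_rot: [-1.061, 1.415, -1.419]
contact_force: [-0.1, -0.5, -0.5]
opening: 0.0423
```

```bash
python3 -c "
from h import *
print(inj((.5775,-.3285,.1)))
need(inj((.5775,-.3285,.1)))
im=snap('side','s3'); crop(im,170,300,120,260,5,'s3c')"
```

```text
[ 176.06093831 -456.70314866  100.        ]
t 7.8 tcp [0.5491 0.2032 0.26  ] jig [ -2.2  45.  260. ] F [-0.1 -0.5 -0.5] T [ 0.04 -0.01  0.01] open 0.0423
q [ 0.23 -0.06  1.67 -0.    1.52  0.51] turn needed (tool axes) [-0.0012  0.0016  0.0017]
shift cm [50.17 16.1  17.73]
```

View pics/s3c.png

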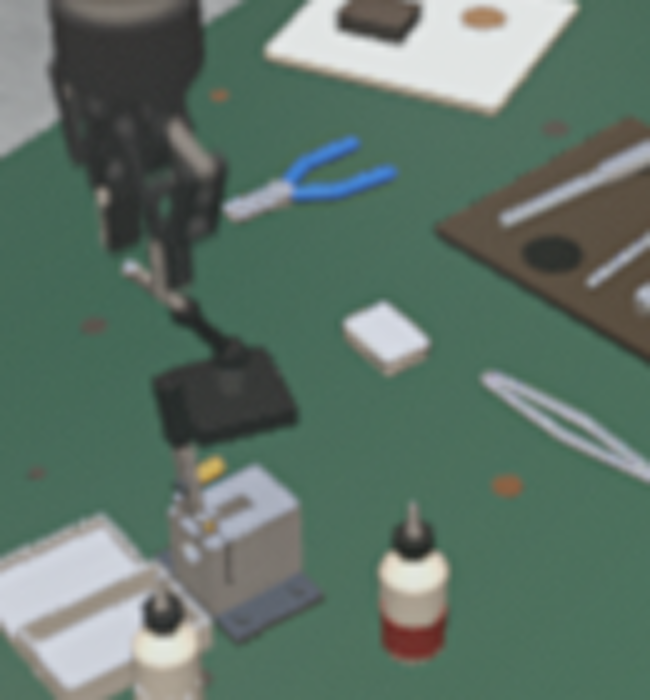

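The lever stands open, with its dark grip at (175,410) in the crop. Now to the drift.

>>> servo_tool(commands=[0,0,0,3,0,1,0.5,0,0,0,4.2,0,1.5,0.5,0,0,0,4.2,0,1.5,0.5,0,0,0,4.2,0,1.5,0.5,0,0,0,4.2,0,1.5,0.5,0,0,0,4.2,0,1.5,0.5,0,0,0,4.2,0,1.5,0.5,0,0,0,4.2,1,1.5,0.5,0,0,0,4.2,2,1.5,0.5,0,0,0,4.2,2,1.5,0.5,0,0,0,4,2,1.5,0.5,0,0,0,2,1.5,0.7,0.5,0,0,0,0,1,0,0.5])

```text
t: 9.15
tool_pos: [0.5925, -0.3133, 0.1992]
tool_rot: [-1.023, 1.373, -1.438]
contact_force: [0.1, 0.4, 0.0]
opening: 0.0427
```

```bash
python3 -c "
from h import *
need(inj((.5775,-.3285,.06)))"
```

```text
t 9.15 tcp [ 0.5925 -0.3133  0.1992] jig [ 186.1 -437.8  199.2] F [0.1 0.4 0. ] T [ 0.01  0.03 -0.01] open 0.0427
q [-0.61  0.15  1.57  0.02  1.38 -0.33] turn needed (tool axes) [-0.0521  0.0056 -0.0074]
shift cm [ 1.98 13.84 -1.74]
```

>>> servo_tool(commands=[-0.02,0.002,0,1,2,-0.5,0.5,-0.01,0,0,0.5,2.5,-0.5,0.5,0,0,0,0,2.5,0,0.5,0,0,0,0,2,0,0.5,0,0,0,0,1,0,0.5,0,0,0,0,0,0,0.5])

```text
t: 9.75
tool_pos: [0.5809, -0.322, 0.0954]
tool_rot: [-1.045, 1.399, -1.418]
contact_force: [-0.3, -0.2, 0.7]
opening: 0.0428
```

```bash
python3 -c "
from h import *
need(inj((.5775,-.3285,.06)))
im=snap('top','t3'); crop(im,315,435,130,250,5,'t3c')
im=snap('side','s4'); crop(im,230,350,90,210,5,'s4c')"
```

```text
t 9.75 tcp [ 0.5809 -0.322   0.0954] jig [ 177.5 -449.5   95.4] F [-0.3 -0.2  0.7] T [-0.    0.02 -0.01] open 0.0428
q [-0.62  0.25  1.64  0.01  1.25 -0.35] turn needed (tool axes) [-0.0191  0.0078 -0.0077]
shift cm [ 0.74  3.53 -0.22]
```

View pics/s4c.png

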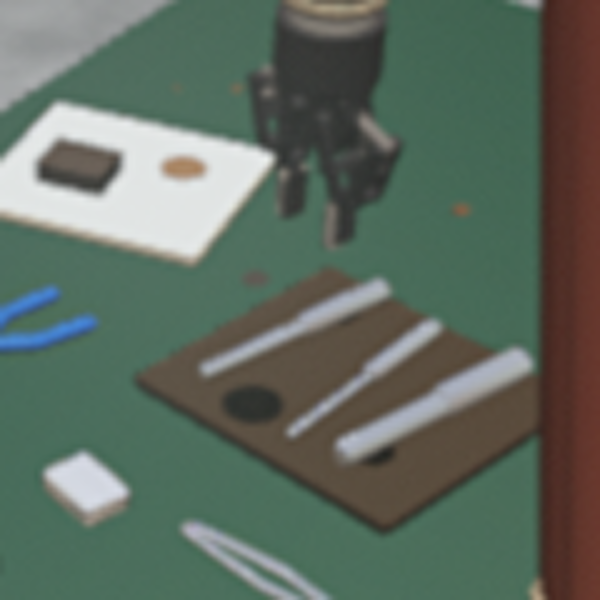

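View pics/t3c.png

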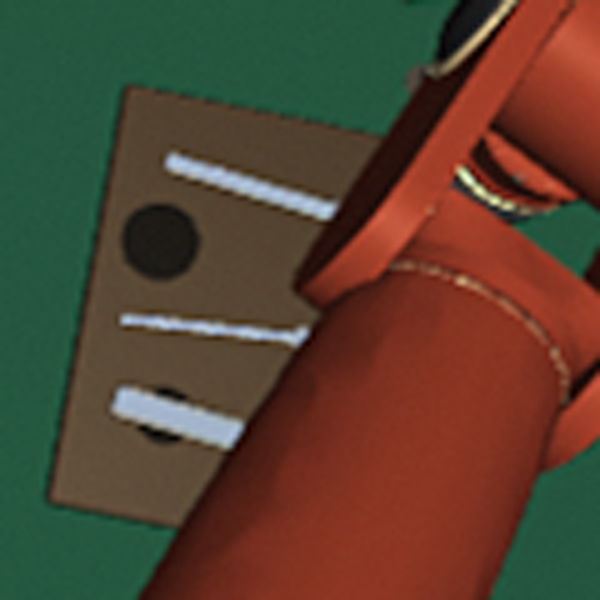

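The gripper hangs over the medium drift's handle (side crop (315,230) above (345,305)), so I'll descend.

>>> servo_tool(commands=[-0.01,0.004,-0.004,0.4,2,-0.15,0.5,-0.008,0.004,-0.004,0.4,2,-0.1,0.5,0,0,0,0,1.5,0,0.5,0,0,0,0,0.8,0,0.5,0,0,0,0,0,0,0.5])

```text
t: 10.35
tool_pos: [0.5795, -0.3317, 0.0323]
tool_rot: [-1.057, 1.411, -1.426]
contact_force: [-0.1, -0.6, -0.2]
opening: 0.0427
```

```bash
python3 -c "
from h import *
need(inj((.5775,-.3285,.0145)))"
```

```text
t 10.35 tcp [ 0.5795 -0.3317  0.0323] jig [ 178.9 -459.1   32.3] F [-0.1 -0.6 -0.2] T [-0.04 -0.01  0.03] open 0.0427
q [-0.63  0.33  1.65 -0.    1.16 -0.34] turn needed (tool axes) [-0.0074 -0.0006  0.004 ]
shift cm [-0.25  1.77 -0.3 ]
```

>>> servo_tool(commands=[0,0,0,-0.2,0.8,-0.2,0.5,0,0,0,-0.1,0.6,-0.1,0.5,0,0,0,0,0.2,0,0.5,0,0,0,0,0,0,0.5])

```text
t: 10.75
tool_pos: [0.5777, -0.3278, 0.0151]
tool_rot: [-1.057, 1.411, -1.426]
contact_force: [0.2, -0.0, 0.1]
opening: 0.0428
```

```bash
python3 -c "
from h import *
need(inj((.5775,-.3285,.0145)))
im=snap('side','s5'); crop(im,230,350,90,210,5,'s5c')"
```

```text
t 10.75 tcp [ 0.5777 -0.3278  0.0151] jig [ 176.  -456.    15.1] F [ 0.2 -0.   0.1] T [ 0.04 -0.01  0.01] open 0.0428
q [-0.63  0.35  1.66 -0.    1.13 -0.34] turn needed (tool axes) [-0.0078 -0.0007  0.004 ]
shift cm [0.07 0.06 0.  ]
```

View pics/s5c.png

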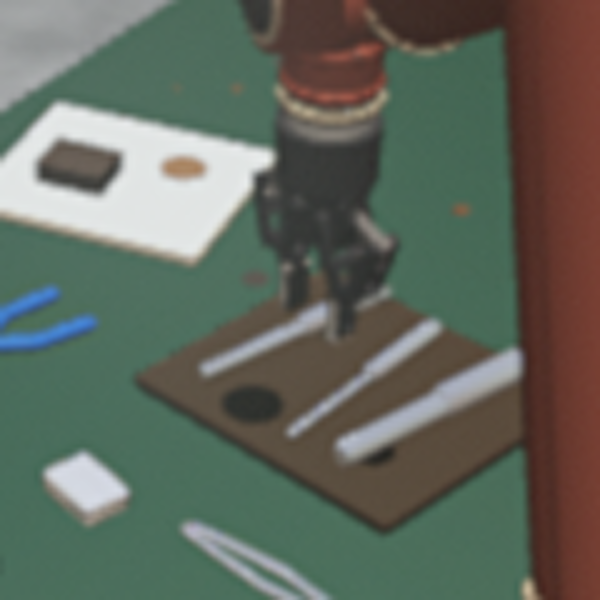

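>>> servo_tool(commands=[0,0,0,0,0,0,0.1,0,0,0,0,0,0,0,0,0,0,0,0,0,0,0,0,0,0,0,0,0], grip_force=80)

```text
t: 11.2
tool_pos: [0.5785, -0.3284, 0.0168]
tool_rot: [-1.056, 1.408, -1.428]
contact_force: [-0.8, -0.2, -0.8]
opening: 0.0133
```

```bash
python3 -c "
from h import *
st()"
```

```text
t 11.2 tcp [ 0.5785 -0.3284  0.0168] jig [ 177.  -456.3   16.8] F [-0.8 -0.2 -0.8] T [-0.02 -0.   -0.01] open 0.0133
q [-0.63  0.35  1.66 -0.    1.13 -0.34] turn needed (tool axes) [-0.0102 -0.0006  0.0048]
```

>>> servo_tool(commands=[0,0,0,0,-0.6,0,0,0,0,0,0,-1,0,0,0,0,0,0,-1.5,0,0,0,0,0,0,-2,0,0,0,0,0,0,-2,0,0,0,0,0,0,0,0,0])

```text
t: 11.8
tool_pos: [0.5781, -0.328, 0.0941]
tool_rot: [-1.056, 1.407, -1.429]
contact_force: [-0.1, -0.6, -0.9]
opening: 0.0129
```

```bash
python3 -c "
from h import *
st()
im=snap('side','s6'); crop(im,220,360,70,210,5,'s6c')"
```

```text
t 11.8 tcp [ 0.5781 -0.328   0.0941] jig [ 176.5 -456.    94.1] F [-0.1 -0.6 -0.9] T [-0.03 -0.02 -0.06] open 0.0129
q [-0.63  0.25  1.63 -0.    1.25 -0.34] turn needed (tool axes) [-0.0113 -0.0007  0.0051]
```

View pics/s6c.png

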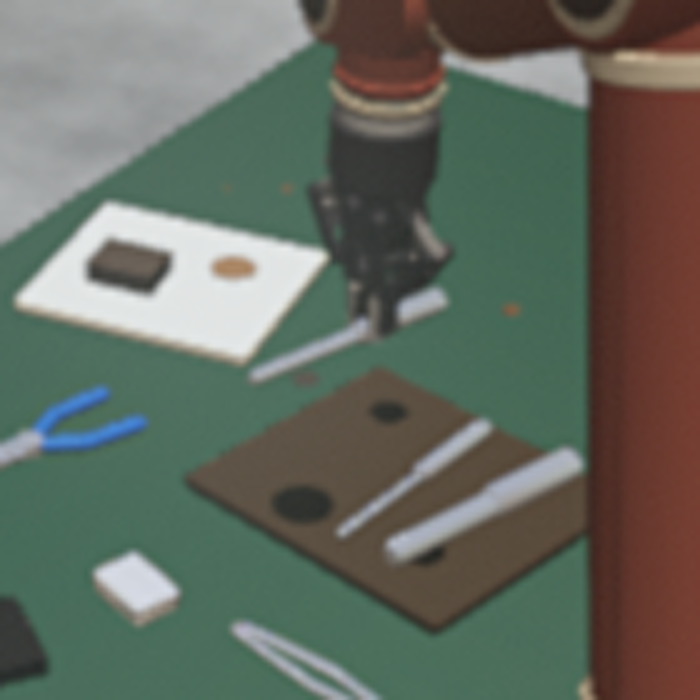

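>>> servo_tool(commands=[0,0,0,-1,-0.5,-1,0,0,0,0,-2.5,-0.5,-1.7,0,0,0,0,-3,0,-2,0,0,0,0,-3,0,-2,0,0,0,0,-3,0,-2,0,0,0,0,-3,0,-2,0,0,0,0,-3,0,-2,0,0,0,0,-3,0,-2,0,0,0,0,-2.5,0,-1.5,0,0,0,0,-1.5,0,-1,0,0,0,0,-0.5,0,0,0,0,0,0,0,0,0,0])

```text
t: 13.05
tool_pos: [0.4765, -0.0173, 0.0908]
tool_rot: [-1.062, 1.422, -1.421]
contact_force: [0.0, 0.0, -1.3]
opening: 0.0135
```

```bash
python3 -c "
from h import *
need((0,-180,60))"
```

```text
t 13.05 tcp [ 0.4765 -0.0173  0.0908] jig [  -9.2 -187.    90.8] F [ 0.   0.  -1.3] T [-0.02  0.05 -0.02] open 0.0135
q [-0.19 -0.17  2.07 -0.    1.25  0.1 ] turn needed (tool axes) [ 0.0031 -0.0031  0.0037]
shift cm [-0.72  3.07  0.93]
```

>>> servo_tool(commands=[0,-0.003,0,-0.4,1.2,0.4,0,0,0,0,-0.3,1.2,0.4,0,0,0,0,0,1.2,0.1,0,0,0,0,0,0.5,0,0,0,0,0,0,0,0,0])

```text
t: 13.55
tool_pos: [0.4884, -0.0165, 0.0467]
tool_rot: [-1.064, 1.422, -1.422]
contact_force: [-0.5, -0.2, -1.2]
opening: 0.0132
```

```bash
python3 -c "
from h import *
need((0.3,-170,42))
im=snap('side','s7'); crop(im,180,300,150,260,6,'s7c'); im=snap('top','t7'); crop(im,170,290,140,240,6,'t7c')"
```

```text
t 13.55 tcp [ 0.4884 -0.0165  0.0467] jig [   2.  -182.9   46.7] F [-0.5 -0.2 -1.2] T [-0.04 -0.    0.04] open 0.0132
q [-0.18 -0.08  2.07 -0.01  1.15  0.11] turn needed (tool axes) [ 0.0037 -0.0034  0.0052]
shift cm [-1.29  0.46 -0.17]
```

View pics/s7c.png

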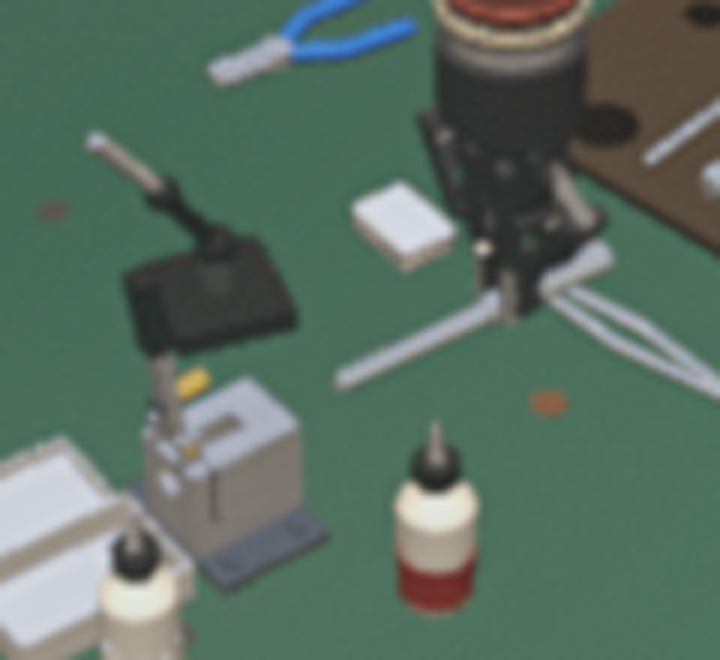

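View pics/t7c.png

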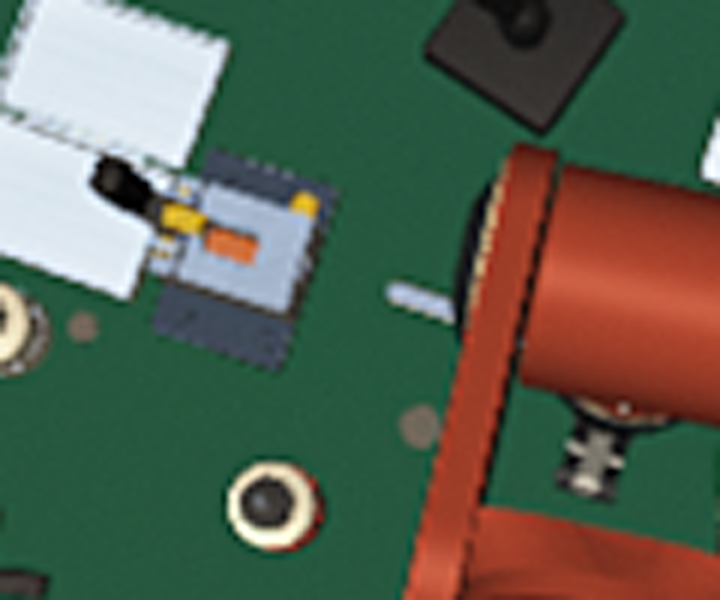

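```bash
cat > axis.py <<'E'
from h import *
import sys
from scipy.optimize import least_squares
def line(im,box,thr,fn):
    u0,u1,v0,v1=box; f=im['frame'].astype(int)
    w=f[v0:v1,u0:u1]; lum=w[...,0]*1.0  # red channel: steel high, green bench low
    wt=np.clip(lum-thr,0,None); out=[]
    for c in range(u1-u0):
        s=wt[:,c].sum()
        if s>60: out.append((u0+c,v0+(wt[:,c]*np.arange(v1-v0)).sum()/s,s))
    return np.array(out)
def fit(sb,tb,sn,tn):
    S=load(sn);T=load(tn)
    a=line(S,sb,110,'');b=line(T,tb,100,'')
    print('side cols',a.round(1).tolist());print('top',b.round(1).tolist())
    la=np.polyfit(a[2:,0],a[2:,1],1);lb=np.polyfit(b[2:,0],b[2:,1],1)
    # axis p(y)=(x0+kx*(y+60), y, z0+kz*(y+60)) jig mm
    ys=np.linspace(-130,-70,7)
    def res(p,full=True):
        r=[]
        for y in ys:
            P=jp(J,(p[0]+p[1]*(y+70),y,p[2]+p[3]*(y+70)))[0]
            u,v=proj(S,P); r.append(v-np.polyval(la,u)); 
            if y>-95: u,v=proj(T,P); r.append(v-np.polyval(lb,u))
        return r
    s=least_squares(res,[0,0,45,0]);print('x0 kx z0 kz at y=-70',s.x.round(3),s.cost); return s.x
E
python3 - <<'E'
from axis import *
# side crop nose approx (335,382)/6+(180,150)
fit((234,262,198,216),(236,245,185,196),'s7','t7')
E
```

```text
side cols [[236.0, 212.8, 73.0], [237.0, 212.5, 144.0], [238.0, 212.2, 143.0], [239.0, 211.6, 156.0], [240.0, 211.2, 148.0], [241.0, 210.7, 161.0], [242.0, 210.2, 152.0], [243.0, 209.7, 163.0], [244.0, 209.3, 155.0], [245.0, 208.9, 148.0], [246.0, 208.3, 150.0], [247.0, 207.9, 151.0], [248.0, 207.4, 158.0], [249.0, 206.9, 153.0], [250.0, 206.4, 162.0], [251.0, 205.9, 158.0], [252.0, 205.4, 162.0], [253.0, 204.9, 158.0], [254.0, 204.5, 169.0], [255.0, 203.9, 162.0], [256.0, 203.5, 175.0], [257.0, 203.0, 167.0], [258.0, 202.5, 176.0], [259.0, 201.9, 179.0], [260.0, 201.2, 212.0], [261.0, 200.6, 221.0]]
top [[236.0, 188.6, 240.0], [237.0, 188.7, 208.0], [238.0, 189.3, 230.0], [239.0, 189.6, 227.0], [240.0, 189.8, 202.0], [241.0, 190.3, 230.0], [242.0, 190.6, 228.0], [243.0, 190.8, 220.0], [244.0, 191.4, 213.0]]
x0 kx z0 kz at y=-70 [ 4.4590e+00  1.7000e-02  4.7927e+01 -1.3000e-02] 1.9790942390184744e-26
```

```bash
python3 - <<'E'
from h import *
from scipy.ndimage import map_coordinates as mc
im=load('t7'); g=im['frame'].astype(float).mean(2)
def prof(xs,ys,z,img=g,im=im):
    out=[]
    for x in xs:
        q=np.array([proj(im,p) for p in jp(J,[(x,y,z) for y in ys])]); out.append(mc(img,[q[:,1],q[:,0]],order=1).mean())
    return np.array(out)
xs=np.arange(-34,34.1,1)
for ys in (np.arange(-8,9,2),np.arange(-28,-13,2)):
    p=prof(xs,ys,62); print([(int(x),int(v)) for x,v in zip(xs,p)])
xs=np.arange(-12,16.1,1)
for ys in (np.arange(-68,-64,1),np.arange(-74,-69,1),np.arange(-80,-75,1),np.arange(-86,-81,1)):
    p=prof(xs,ys,47,im['frame'][...,0].astype(float)); w=np.clip(p-90,0,None);print(ys[0],[int(v) for v in p],(w*xs).sum()/w.sum())
c=cv2.resize(im['frame'][150:215,180:265,::-1],None,fx=9,fy=9,interpolation=cv2.INTER_CUBIC)
def L(a,b,col):
    q=[tuple(np.round(((proj(im,p)+.5)-[180,150])*9-.5).astype(int).tolist()) for p in jp(J,[a,b])]; cv2.line(c,*q,col,1)
L((0,32,62),(0,-32,62),(0,0,255)); L((0,-32,45),(0,-90,45),(0,0,255))
for x in(-22,22): L((x,32,62),(x,-32,62),(0,255,255))
for x in(-7,7): L((x,12,62),(x,-12,62),(0,255,0))
for x in(-5,5): L((x,-60,47),(x,-90,47),(255,0,255))
cv2.imwrite('pics/o7.png',c)
E
```

```text
[(-34, 71), (-33, 72), (-32, 73), (-31, 74), (-30, 75), (-29, 75), (-28, 75), (-27, 74), (-26, 72), (-25, 69), (-24, 65), (-23, 70), (-22, 88), (-21, 119), (-20, 148), (-19, 170), (-18, 183), (-17, 188), (-16, 189), (-15, 187), (-14, 186), (-13, 185), (-12, 185), (-11, 186), (-10, 187), (-9, 185), (-8, 180), (-7, 173), (-6, 163), (-5, 152), (-4, 141), (-3, 132), (-2, 127), (-1, 126), (0, 127), (1, 127), (2, 125), (3, 120), (4, 110), (5, 102), (6, 100), (7, 109), (8, 128), (9, 151), (10, 169), (11, 181), (12, 186), (13, 187), (14, 187), (15, 185), (16, 185), (17, 185), (18, 186), (19, 188), (20, 190), (21, 187), (22, 175), (23, 153), (24, 127), (25, 102), (26, 81), (27, 69), (28, 67), (29, 69), (30, 71), (31, 72), (32, 73), (33, 73), (34, 73)]
[(-34, 75), (-33, 74), (-32, 73), (-31, 74), (-30, 74), (-29, 74), (-28, 74), (-27, 74), (-26, 73), (-25, 69), (-24, 67), (-23, 72), (-22, 90), (-21, 119), (-20, 147), (-19, 168), (-18, 180), (-17, 186), (-16, 187), (-15, 186), (-14, 185), (-13, 184), (-12, 184), (-11, 184), (-10, 184), (-9, 184), (-8, 184), (-7, 183), (-6, 183), (-5, 182), (-4,
[... 346 characters left out ...]
), (29, 109), (30, 106), (31, 101), (32, 96), (33, 88), (34, 80)]
-68 [36, 37, 37, 36, 37, 37, 37, 36, 36, 36, 35, 35, 34, 34, 34, 33, 33, 32, 34, 35, 35, 35, 34, 34, 35, 36, 37, 37, 37] nan
-74 [37, 37, 37, 36, 35, 35, 35, 35, 34, 34, 37, 43, 57, 74, 90, 101, 111, 113, 106, 98, 87, 70, 53, 43, 37, 33, 33, 34, 36] 4.881026520811736
-80 [37, 37, 36, 36, 35, 35, 35, 34, 30, 26, 35, 72, 113, 144, 159, 171, 176, 176, 175, 162, 140, 115, 86, 57, 33, 28, 31, 34, 35] 4.51023714783753
-86 [36, 37, 37, 37, 36, 35, 34, 32, 28, 28, 50, 83, 121, 144, 162, 171, 172, 172, 167, 155, 139, 113, 84, 55, 39, 32, 30, 33, 34] 4.388288966054203<stdin>:14: RuntimeWarning: invalid value encountered in scalar divide
```

View pics/o7.png

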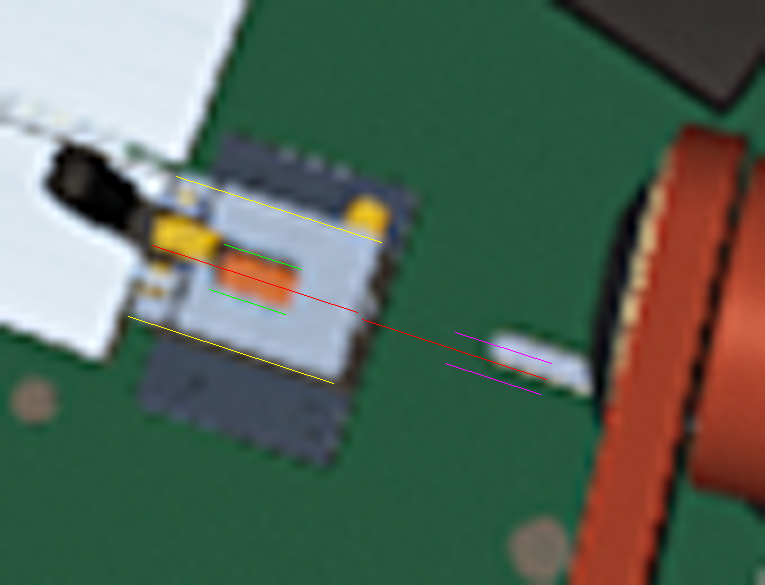

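>>> servo_tool(commands=[0,-0.008,0.007,-0.2,0.25,-0.1,0,0,-0.007,0.006,-0.2,0.2,-0.05,0,0,0,0,-0.2,0,0,0,0,0,0,0,0,0,0])

```text
t: 14.05
tool_pos: [0.4901, -0.0101, 0.0444]
tool_rot: [-1.058, 1.411, -1.403]
contact_force: [0.5, 0.2, -1.2]
opening: 0.0131
```

```bash
cat >> axis.py <<'E'
def dual(k,sb,tb):
    need((0.5,-150,42.3))
    snap('side','s'+k);snap('top','t'+k)
    S=load('s'+k);T=load('t'+k); crop(S,180,300,150,260,6,'s%sc'%k); crop(T,170,290,140,240,6,'t%sc'%k)
    return fit(sb,tb,'s'+k,'t'+k)
E
python3 - <<'E'
from axis import *
dual('8',(232,258,200,218),(234,242,184,196))
E
```

```text
t 14.05 tcp [ 0.4901 -0.0101  0.0444] jig [   1.9 -176.3   44.4] F [ 0.5  0.2 -1.2] T [ 0.02  0.03 -0.02] open 0.0131
q [-0.18 -0.08  2.07  0.01  1.14  0.09] turn needed (tool axes) [-0.0009  0.0128 -0.0095]
shift cm [-2.63  0.23 -0.1 ]
side cols [[235.0, 214.1, 124.0], [236.0, 213.8, 149.0], [237.0, 213.4, 159.0], [238.0, 212.9, 154.0], [239.0, 212.4, 164.0], [240.0, 211.9, 157.0], [241.0, 211.4, 162.0], [242.0, 210.9, 155.0], [243.0, 210.4, 161.0], [244.0, 209.9, 158.0], [245.0, 209.5, 166.0], [246.0, 208.9, 161.0], [247.0, 208.5, 169.0], [248.0, 207.9, 163.0], [249.0, 207.5, 173.0], [250.0, 207.0, 168.0], [251.0, 206.5, 178.0], [252.0, 206.0, 169.0], [253.0, 205.6, 179.0], [254.0, 205.0, 172.0], [255.0, 204.6, 180.0], [256.0, 204.1, 171.0], [257.0, 203.6, 178.0]]
top [[234.0, 188.7, 233.0], [235.0, 188.8, 206.0], [236.0, 189.3, 235.0], [237.0, 189.7, 230.0], [238.0, 189.8, 203.0], [239.0, 190.3, 234.0], [240.0, 190.6, 227.0], [241.0, 190.8, 206.0]]
x0 kx z0 kz at y=-70 [ 2.2520e+00 -1.7000e-02  4.7707e+01  2.6000e-02] 3.6350710512584224e-27
```

>>> servo_tool(commands=[0,0.004,-0.004,-0.4,0.1,-0.1,0,0,0.004,-0.004,-0.5,0.08,-0.07,0,0,0,0,-0.4,0,0,0,0,0,0,0,0,0,0])

```text
t: 14.55
tool_pos: [0.4924, 0.004, 0.0428]
tool_rot: [-1.06, 1.414, -1.415]
contact_force: [0.2, 0.2, -0.9]
opening: 0.0129
```

```bash

python3 - <<'E'
from axis import *
dual('9',(227,254,200,222),(229,238,182,196))
E
```

```text
t 14.55 tcp [0.4924 0.004  0.0428] jig [   0.  -162.1   42.8] F [ 0.2  0.2 -0.9] T [0.04 0.02 0.  ] open 0.0129
q [-0.14 -0.07  2.07  0.    1.14  0.14] turn needed (tool axes) [-0.0014  0.0042 -0.0009]
shift cm [-1.21  0.05  0.05]
side cols [[227.0, 219.7, 205.0], [228.0, 220.1, 123.0], [231.0, 216.7, 91.0], [232.0, 216.5, 154.0], [233.0, 216.2, 149.0], [234.0, 215.7, 161.0], [235.0, 215.2, 152.0], [236.0, 214.7, 161.0], [237.0, 214.3, 155.0], [238.0, 213.7, 166.0], [239.0, 213.3, 159.0], [240.0, 212.9, 154.0], [241.0, 212.4, 158.0], [242.0, 211.9, 152.0], [243.0, 211.4, 158.0], [244.0, 210.9, 156.0], [245.0, 210.4, 161.0], [246.0, 209.9, 156.0], [247.0, 209.4, 163.0], [248.0, 208.9, 158.0], [249.0, 208.4, 167.0], [250.0, 207.9, 161.0], [251.0, 207.5, 169.0], [252.0, 208.8, 184.0], [253.0, 206.5, 175.0]]
top [[229.0, 187.5, 245.0], [230.0, 187.7, 209.0], [231.0, 187.9, 254.0], [232.0, 188.5, 266.0], [233.0, 188.7, 220.0], [234.0, 189.0, 264.0], [235.0, 189.3, 182.0]]
x0 kx z0 kz at y=-70 [1.6360e+00 3.0000e-03 4.5285e+01 3.7000e-02] 1.2116903504194741e-27
```

View pics/s9c.png

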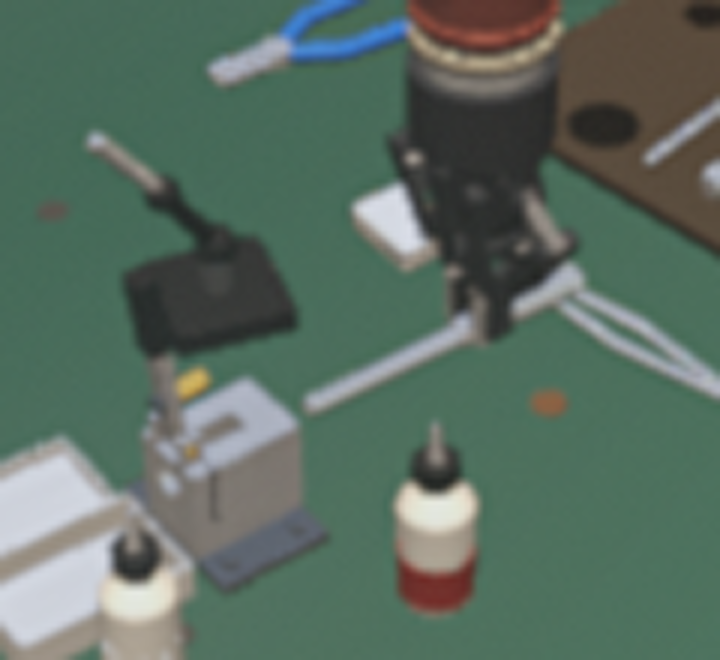

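View pics/t9c.png

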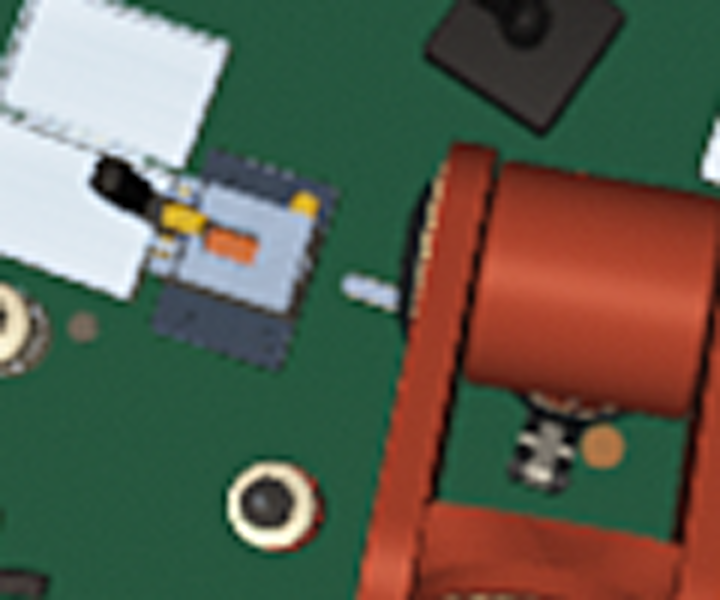

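>>> servo_tool(commands=[0,0,0,-0.7,0.02,0,0,0,0,0,-0.7,0,0,0,0,0,0,-0.6,0,0,0,0,0,0,-0.5,0,0,0,0,0,0,0,0,0,0])

```text
t: 15.15
tool_pos: [0.5001, 0.0298, 0.0427]
tool_rot: [-1.059, 1.415, -1.416]
contact_force: [-0.1, 0.3, -1.0]
opening: 0.0132
```

```bash

python3 - <<'E'
from h import *
need((0.2,-120,42.5))
S=snap('side','s10');T=snap('top','t10');crop(S,180,300,150,260,6,'s10c'); crop(T,170,290,140,240,6,'t10c')
E
```

```text
t 15.15 tcp [0.5001 0.0298 0.0427] jig [ 1.000e-01 -1.352e+02  4.270e+01] F [-0.1  0.3 -1. ] T [0.04 0.07 0.02] open 0.0132
q [-0.09 -0.04  2.05  0.    1.14  0.19] turn needed (tool axes) [-0.0016  0.0037 -0.001 ]
shift cm [-1.52  0.02  0.02]
```

View pics/s10c.png

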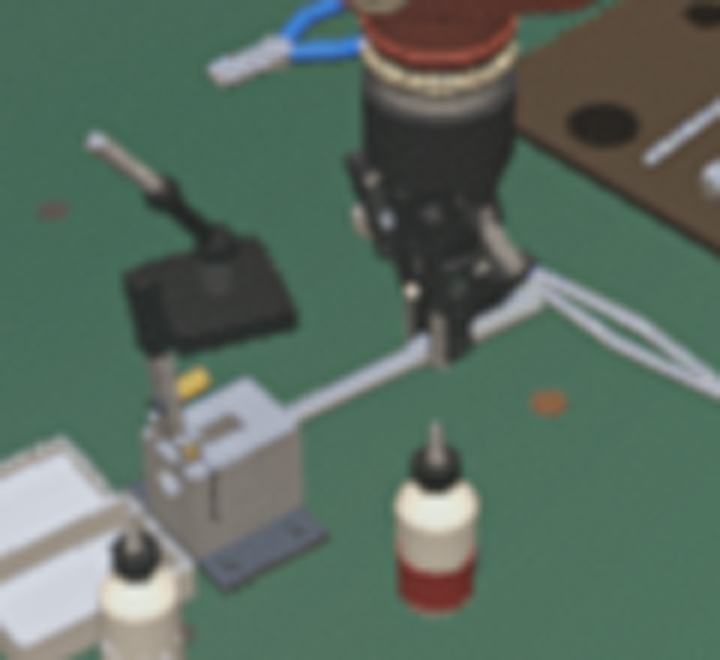

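View pics/t10c.png

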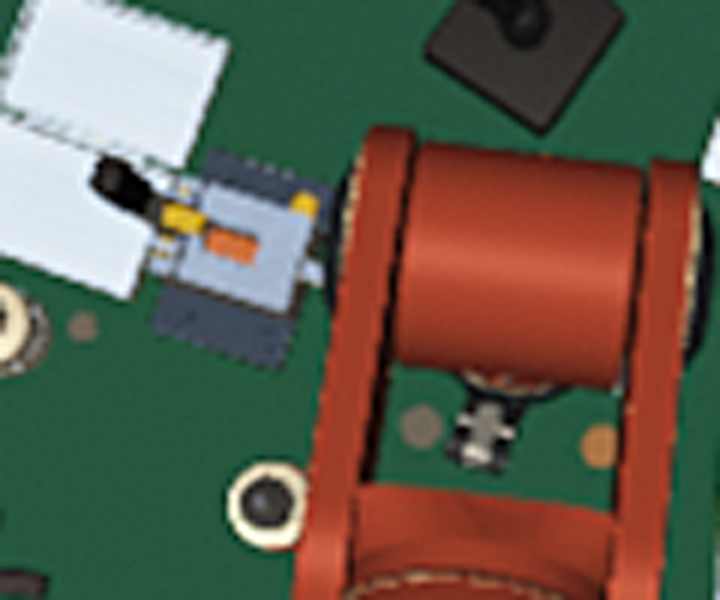

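The shank has gone into the mouth with no side force. Pushing on.

>>> servo_tool(commands=[0,0,0,-0.6,0,0,0,0,0,0,-0.6,0,0,0,0,0,0,-0.6,0,0,0,0,0,0,-0.6,0,0,0])

```text
t: 15.65
tool_pos: [0.5069, 0.0532, 0.0425]
tool_rot: [-1.059, 1.416, -1.417]
contact_force: [-0.7, 1.3, -0.8]
opening: 0.0131
```

```bash

python3 - <<'E'
from h import *
need((0.2,-76,42.5))
T=snap('top','t11'); crop(T,170,290,140,240,6,'t11c')
E
```

```text
t 15.65 tcp [0.5069 0.0532 0.0425] jig [  -0.  -110.8   42.5] F [-0.7  1.3 -0.8] T [-0.01 -0.03  0.02] open 0.0131
q [-0.04 -0.02  2.03  0.    1.14  0.24] turn needed (tool axes) [-0.0013  0.0015 -0.0005]
shift cm [-3.48  0.    0.03]
```

View pics/t11c.png

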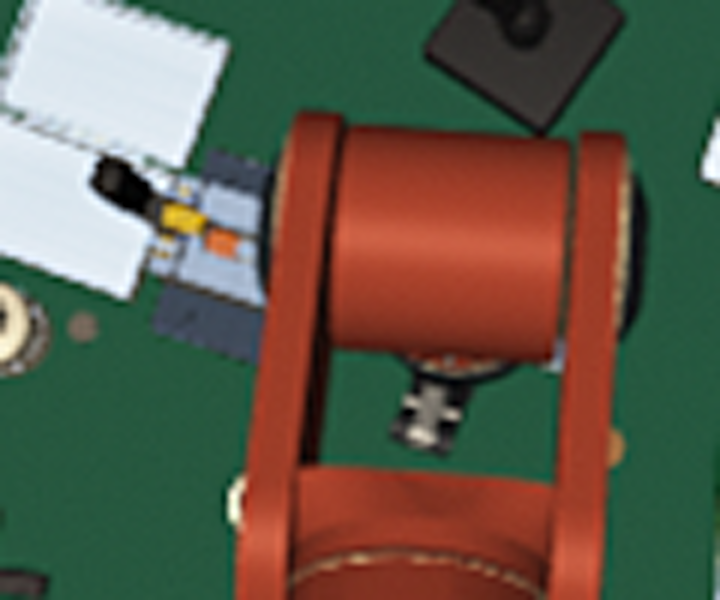

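>>> servo_tool(commands=[0,0,0,-0.6,0,0,0,0,0,0,-0.6,0,0,0,0,0,0,-0.6,0,0,0,0,0,0,-0.6,0,0,0,0,0,0,-0.6,0,0,0,0,0,0,-0.5,0,0,0,0,0,0,-0.3,0,0,0,0,0,0,0,0,0,0])

```text
t: 16.5
tool_pos: [0.519, 0.0944, 0.0426]
tool_rot: [-1.059, 1.415, -1.416]
contact_force: [-0.1, -0.1, -1.8]
opening: 0.0131
```

```bash

python3 - <<'E'
from h import *
need((0.2,-76,42.5))
T=snap('top','t12'); crop(T,160,280,130,230,6,'t12c');S=snap('side','s12');crop(S,160,280,160,260,6,'s12c')
E
```

```text
t 16.5 tcp [0.519  0.0944 0.0426] jig [ -0.1 -67.8  42.6] F [-0.1 -0.1 -1.8] T [-0.01 -0.04 -0.  ] open 0.0131
q [0.04 0.02 1.98 0.   1.14 0.32] turn needed (tool axes) [-0.0015  0.003  -0.0014]
shift cm [0.82 0.01 0.03]
```

View pics/t12c.png

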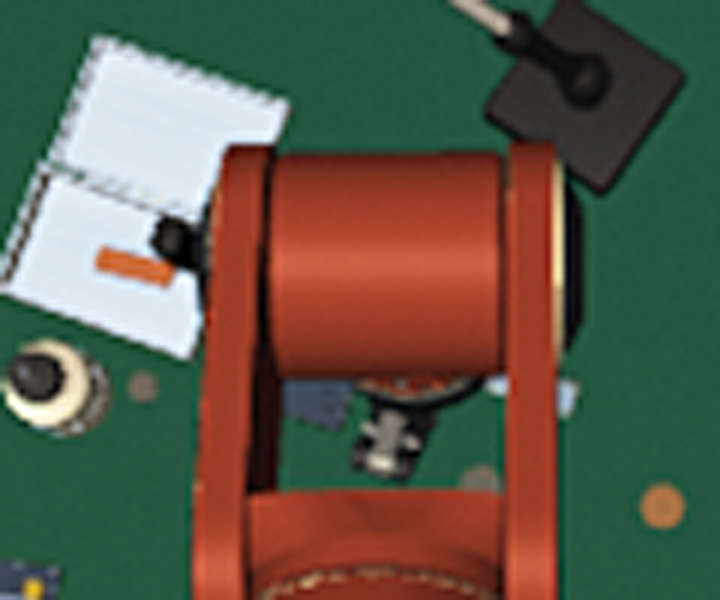

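View pics/s12c.png

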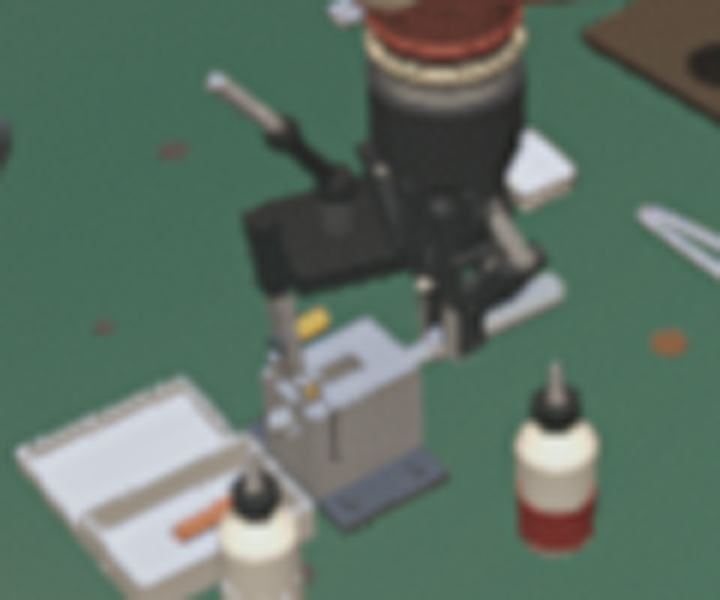

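The tube lies in the tin (top crop (135,265)) and the lever still stands. Drawing the drift out now.

>>> servo_tool(commands=[0,0,0,0.6,0,0.02,0,0,0,0,1,0,0,0,0,0,0,1.2,0,0,0,0,0,0,1.2,0,0,0,0,0,0,1.2,0,0,0,0,0,0,1.2,0,0,0,0,0,0,1.2,0,0,0,0,0,0,1.2,0,0,0,0,0,0,1.2,0,0,0,0,0,0,1.2,0,0,0,0,0,0,0.6,0,0,0])

```text
t: 17.7
tool_pos: [0.4822, -0.0307, 0.0426]
tool_rot: [-1.058, 1.416, -1.419]
contact_force: [0.1, 0.5, -1.4]
opening: 0.0129
```

```bash

python3 - <<'E'
from h import *
need((177,-456.3,100))
E
```

```text
t 17.7 tcp [ 0.4822 -0.0307  0.0426] jig [ 1.000e-01 -1.983e+02  4.260e+01] F [ 0.1  0.5 -1.4] T [0.08 0.03 0.01] open 0.0129
q [-0.22 -0.09  2.09 -0.    1.14  0.07] turn needed (tool axes) [-0.0017  0.0004 -0.0001]
shift cm [25.81 -5.72 17.69]
```

>>> servo_tool(commands=[0,0,0,0.5,-1.5,0,0,0,0,0,1,-2,0.5,0,0,0,0,2,-2,1.2,0,0,0,0,2.6,0,1.8,0,0,0,0,2.6,0,1.8,0,0,0,0,2.6,0,1.8,0,0,0,0,2.6,0,1.8,0,0,0,0,2.6,0,1.8,0,0,0,0,2.6,0,1.8,0,0,0,0,2.4,0,1.8,0,0,0,0,1.8,0,1.2,0,0,0,0,0.8,0,0.6,0,0,0,0,0,0,0,0])

```text
t: 19.0
tool_pos: [0.5689, -0.3218, 0.0979]
tool_rot: [-1.058, 1.417, -1.415]
contact_force: [0.5, 0.1, -1.4]
opening: 0.0131
```

```bash

python3 - <<'E'
from h import *
need((177,-456.3,60))
E
```

```text
t 19.0 tcp [ 0.5689 -0.3218  0.0979] jig [ 165.9 -452.7   97.9] F [ 0.5  0.1 -1.4] T [ 0.05  0.01 -0.02] open 0.0131
q [-0.63  0.23  1.65  0.    1.26 -0.34] turn needed (tool axes) [-0.0007  0.002  -0.0022]
shift cm [0.37 3.78 1.1 ]
```

>>> servo_tool(commands=[0,0,0,0.2,1.5,0.5,0,0,0,0,0.1,2,0.5,0,0,0,0,0,1.8,0.1,0,0,0,0,0,1,0,0,0,0,0,0,0.4,0,0,0,0,0,0,0,0,0])

```text
t: 19.6
tool_pos: [0.5775, -0.3224, 0.0238]
tool_rot: [-1.061, 1.419, -1.408]
contact_force: [-0.1, -0.3, -2.2]
opening: 0.0127
```

```bash

python3 - <<'E'
from h import *
need((177,-456.3,17.3))
S=snap('side','s13');crop(S,230,350,90,210,5,'s13c')
E
```

```text
t 19.6 tcp [ 0.5775 -0.3224  0.0238] jig [ 174.3 -450.8   23.8] F [-0.1 -0.3 -2.2] T [ 0.05  0.   -0.04] open 0.0127
q [-0.62  0.34  1.65  0.    1.15 -0.34] turn needed (tool axes) [ 0.0041  0.006  -0.0052]
shift cm [0.55 0.64 0.27]
```

View pics/s13c.png

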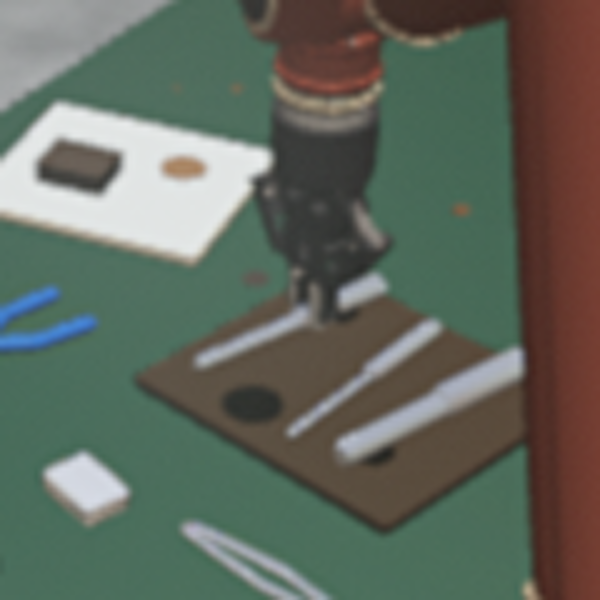

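>>> servo_tool(commands=[0,0.002,-0.003,0.1,0.3,0.1,0,0,0.002,0,0.1,0.2,0.1,0,0,0,0,0,0.1,0,0,0,0,0,0,0,0,0])

```text
t: 20.05
tool_pos: [0.5807, -0.3262, 0.0207]
tool_rot: [-1.059, 1.416, -1.417]
contact_force: [0.3, 0.4, -2.4]
opening: 0.0136
```

```bash

python3 - <<'E'
from h import *
need((177,-456.3,17.0))
E
```

```text
t 20.05 tcp [ 0.5807 -0.3262  0.0207] jig [ 178.5 -453.6   20.7] F [ 0.3  0.4 -2.4] T [-0.   -0.01  0.  ] open 0.0136
q [-0.62  0.35  1.65  0.    1.14 -0.34] turn needed (tool axes) [-0.0011  0.0017 -0.0002]
shift cm [ 0.27  0.37 -0.15]
```

>>> servo_tool(commands=[0,0,0,0,0.25,-0.05,0,0,0,0,0,0.15,0,0,0,0,0,0,0.1,0,0,0,0,0,0,0,0,0])

```text
t: 20.45
tool_pos: [0.5809, -0.3267, 0.0167]
tool_rot: [-1.058, 1.414, -1.419]
contact_force: [-0.2, -0.9, -0.5]
opening: 0.0134
```

```bash

python3 - <<'E'
from h import *
need((177,-456.3,17.0))
E
```

```text
t 20.45 tcp [ 0.5809 -0.3267  0.0167] jig [ 178.8 -454.    16.7] F [-0.2 -0.9 -0.5] T [ 0.02  0.09 -0.  ] open 0.0134
q [-0.62  0.35  1.65  0.    1.14 -0.34] turn needed (tool axes) [-0.003   0.0014  0.0005]
shift cm [ 0.23 -0.03 -0.18]
```

Contact with the board: the weight has gone off the wrist and the height is that of the pick. Releasing and rising.

>>> servo_tool(commands=[0,0,0,0,0,0,0.2,0,0,0,0,0,0,0.35,0,0,0,0,0,0,0.45,0,0,0,0,0,0,0.45,0,0,0,0,-0.8,0,0.45,0,0,0,0,-1.5,0,0.45,0,0,0,0,-2.5,0,0.45,0,0,0,0,-3,0,0.45,0,0,0,0,-3,0,0.45,0,0,0,0,-3,0,0.45,0,0,0,0,0,0,0.45])

```text
t: 21.55
tool_pos: [0.5815, -0.3272, 0.1676]
tool_rot: [-1.057, 1.409, -1.423]
contact_force: [0.4, -0.2, 0.2]
opening: 0.0385
```

>>> servo_tool(commands=[0,0,0,4,0,-1,0.45,0,0,0,4,0,-1,0.45,0,0,0,4,0,-2,0.45,0,0,0,4,0,-2,0.45,0,0,0,3,0,-2,0.45,0,0,0,3,0,-2,0.45,0,0,0,0,0,0,0.45])

```text
t: 22.25
tool_pos: [0.4201, -0.5163, 0.1736]
tool_rot: [-1.058, 1.397, -1.427]
contact_force: [-0.3, 0.0, 0.1]
opening: 0.0384
```

```bash

python3 - <<'E'
from h import *
st()
S=snap('side','s14');T=snap('top','t14')
P=cloud(T)
z=P[...,2]; f=T['frame'].astype(int)
m=(f[...,2]>120); v,u=np.where(m); s=(u>335)&(u<415)&(v>150)&(v<190)
q=np.array([px(T,a_,b_,.022)[:2] for a_,b_ in zip(u[s],v[s])])*1000
print(len(q),cv2.minAreaRect(q.astype(np.float32)))
E
```

```text
t 22.25 tcp [ 0.4201 -0.5163  0.1736] jig [  78.5 -681.4  173.6] F [-0.3  0.   0.1] T [0.05 0.03 0.04] open 0.0384
q [-1.    0.17  1.58  0.01  1.37 -0.72] turn needed (tool axes) [-0.0163  0.0065  0.0066]
279 ((589.01416015625, -306.23455810546875), (176.0630340576172, 15.471450805664062), 71.88282775878906)
```

View pics/t14.png

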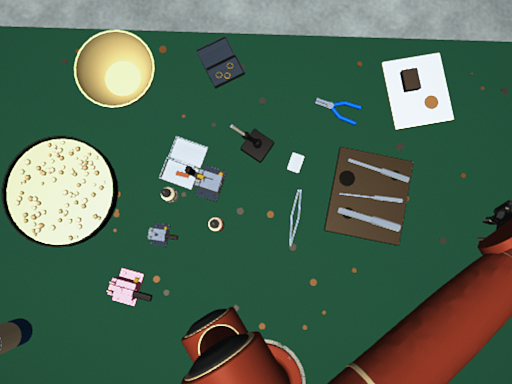

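View pics/s14.png

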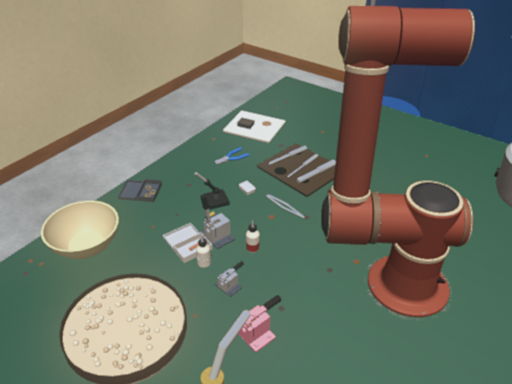

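```bash

python3 - <<'E'
from h import *
T=load('t14');A=load('top0')
a=T['frame'][125:205,155:260,::-1];b=T['frame'][140:250,320:425,::-1]
a=cv2.resize(a,(520,396),interpolation=cv2.INTER_CUBIC);cv2.imwrite('pics/f1.png',a)
cv2.imwrite('pics/f2.png',cv2.resize(b,None,fx=5,fy=5,interpolation=cv2.INTER_CUBIC))
d=np.abs(T['frame'].astype(int)-A['frame']).max(2)>50; d[290:]=0
n,l,s,c=cv2.connectedComponentsWithStats(d.astype(np.uint8))
print([r.tolist() for r in s[1:] if r[4]>6])
snap('top','t15'); B=load('t15'); print(np.abs(B['frame'][140:250,155:425].astype(int)-T['frame'][140:250,155:425]).max())
S=load('s14');P=cloud(S); p=px(S,192,247); print('tube pt',p)
def tl(im,x):return proj(im,x)
for th in (1.4,1.6,1.8,2.0): print(th,[proj(S,jp(J,(1.4,26-109*np.cos(th),71+109*np.sin(th)))[0]).round(1),proj(T,jp(J,(1.4,26-109*np.cos(th),71+109*np.sin(th)))[0]).round(1)])
crop(S,160,260,180,270,7,'f3')
E
```

```text
[[348, 158, 62, 26, 296], [176, 166, 34, 17, 206], [219, 182, 3, 5, 8], [224, 182, 14, 8, 18], [438, 201, 74, 89, 2899]]
7
tube pt [0.55917892 0.25015627 0.0129378 ]
1.4 [array([212. , 190.5]), array([199.7, 172.7])]
1.6 [array([205.4, 193.1]), array([191. , 169.8])]
1.8 [array([198.9, 196.8]), array([182.7, 167.2])]
2.0 [array([192.8, 201.7]), array([175.1, 165. ])]
```

View pics/f1.png

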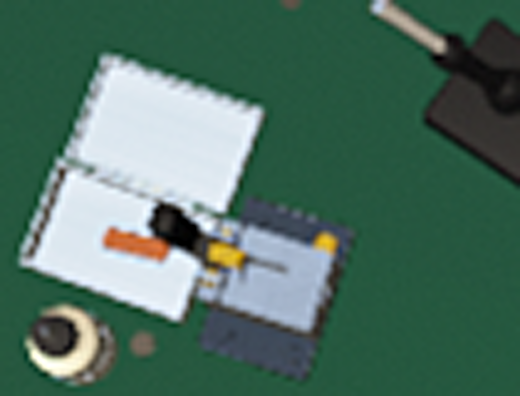

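View pics/f2.png

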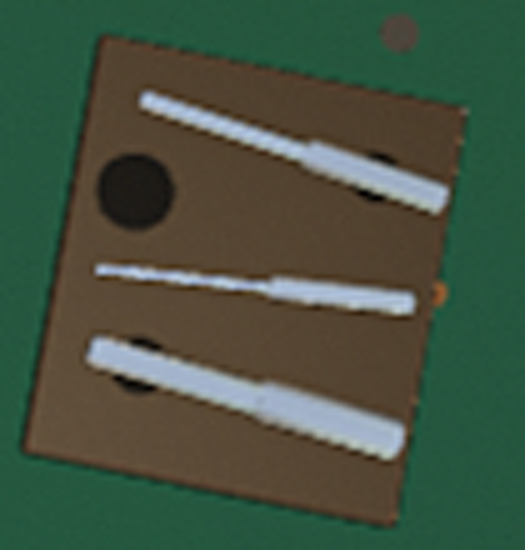

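View pics/f3.png

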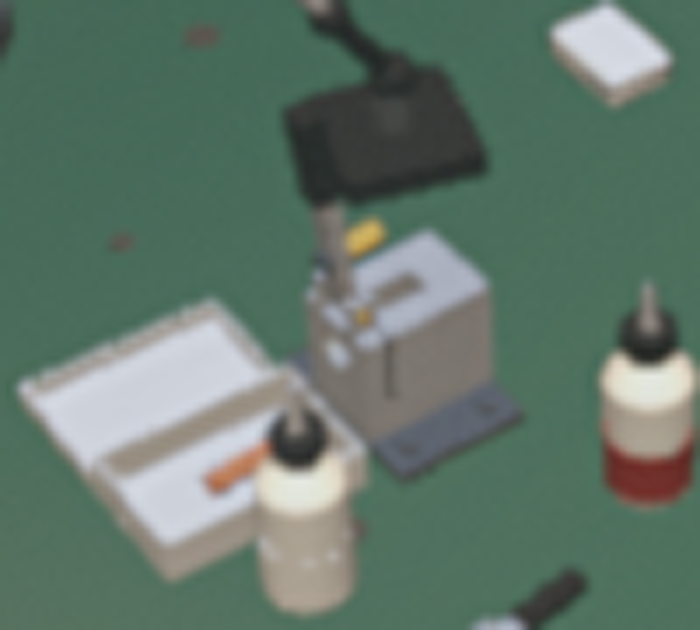

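The tube is in the tin and the drift is on the board. The lever tip at top pixel (188,168) gives about 1.67 rad. Nothing else differs from the first picture.

```bash
python3 -c "
from station import ticket
print(ticket.finish_job())"
```

```text
the job is handed in; nothing more can be done
None
```

I opened the clamp lever and pushed the copper tube through with the fitting, medium drift. I then drew the drift out, laid it back on the board and handed the job in at about 22 s. No verdict is reported.

**Last checks, all from the camera pictures:**
- **Tube:** it lies in the tin.
- **Lever:** it stands open at about 1.67 rad, judged from its tip in the top picture.
- **Drift:** it lies still on the board, about 5 mm and 2° off its first place. It shifted slightly on release and may have rolled a little.
- **Other things:** a comparison with the first top picture shows change only at the drift, the lever and tube area, and the arm itself.
- **Gripper:** it is open and clear of everything.

**What went wrong or disagreed:**
- **First grip on the lever:** I closed about 2 cm too high, without harm, then reopened and gripped again lower.
- **Bore position:** the two position estimates differed by about 1 mm: the camera put the bore centre about 1.4 mm and the lever grasp about 0.5 mm to the side of my first fit. The camera's readings of the drift's tilt were noisy. The drift still went in with no noticeable side force.

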